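# Snap the loose grip into the folding scooter's handlebar

### The job

The right-hand grip has come out of the folded kick scooter on the hall counter. Fit it back: hold its spring button in flush, slide its tube into the open end of the handlebar, then push it home and turn it until the button snaps out through the hole in the bar, and let go. Do not force anything, and leave the book, the bottle and the plant where they are.

Things in the scene. Friction and masses are not known exactly. Their poses are not given: they have to be found in the camera images.
- grip: Loose handlebar grip lying on the counter, 0.11-0.18 kg: black rubber barrel 32 mm across, 110 mm long, and a bare steel tube 22 mm across standing 76 mm out of its shoulder. Origin under the shoulder, 16 mm below the axis. +y along the tube to its tip, +x the way the button faces, +z up as it lies. Flat palm wing on the -x side, 44 mm out, 12 mm thick, level with the underside, on the barrel's outer 70 mm.
- grip_button (a point): Point on the axis of the grip's tube at the spring button: 34 mm from the barrel's shoulder, 42 mm short of the tube's tip (a round plug, radius 11 mm). Same axes as grip. The tube behind the button is bare and plain as far as the shoulder.
- grip_collar (a point): Point on the grip's axis 20 mm behind the shoulder: middle of the barrel's plain round 40 mm without wing, where it can be held to push and turn it. Same axes as grip; it lies 54 mm behind grip_button.
- button (a joint): Travel of the grip's spring button, m: 0 out, 0.0085 flush. Round-headed steel stud 10 mm across, 8.5 mm proud of the tube's +x side; 2 N starts it, 5 N holds it flush. Left out, it catches squarely on the bar's rim. Squeezed in by a finger over only its half away from the tip (reading about 0.007-0.008), its front half goes under the rim and it then stays in when let go. It reads near 0 again once it has snapped out.
- scooter: Folded kick scooter standing firm on the counter. Its level aluminium handlebar (tube 32 mm outside, 140 mm long, axis 160 mm up; bore 23.5 mm as far as the hole, wider beyond, 78 mm deep) is clamped in a stem at its middle; the far end carries a like grip, fitted. Origin on the counter under the bar's middle; +y along the bar from its open end inwards, +x along deck and column, away from the robot, +z up.
- bar_mouth (a point): Centre of the open end of the handlebar, on the bar's axis, where the tube goes in along +y. Axes as scooter; they do not show how the bar is turned in its clamp. A half-inserted grip that is let go stays in and sags by a few degrees: lift it in line again before sliding it on.
- bar_seat (a point): Point on the bar's axis 34 mm inside the mouth: grip_button is here when the barrel's shoulder meets the bar's end. The 12 mm hole in the bar's wall is at this depth. It faces the scooter's +x side and upwards, by an unmeasured 10 to 43 degrees above level, as the bar happens to be turned in its clamp: turn the pushed-home grip slowly about its axis, button upwards, until it snaps out (within about 8 degrees).
- book: Closed black book, 130 x 190 x 24 mm, lying flat; origin under its middle. Bystander.
- bottle: Amber glass bottle, 68 mm across, 160 mm tall; origin under its middle. Bystander.
- plant: Potted plant, white pot 104 mm across the top, about 190 mm tall with its leaves; origin under its middle. Bystander.
There are look-alikes about, which are no part of the job. There is more than one size of the grip; the one meant has the size given above.

How it is judged:
On the way:
1. the button is held in under the rim of the bar's open end (y of grip_button in the frame of bar_mouth above 0.002 m and distance between grip_button and bar_seat below 0.034 m and value of joint button above 0.004 m), for 0.1 s.
At the end, for the whole second after the job is handed in: The grip's button point is within 4 mm of the seat point in the bar, tube and bar in line within 0.08 rad, the button is out (within 2 mm of its full travel) through the hole, and the grip is at rest and let go (distance between grip_button and bar_seat below 0.004 m and angle between the y axis of grip_button and the y axis of bar_mouth, either way round below 0.08 rad and value of joint button below 0.002 m and linear speed of grip below 0.02 m/s); the robot touches nothing.
It fails at once if the grip is pushed, pulled or wrenched against the scooter with more than 120 N (contact force between grip and scooter above 120 N).
It fails at once if the robot presses on the scooter with more than 40 N (contact force between any of the fingers, the arm and scooter above 40 N).
It fails at once if the book, the bottle or the plant is pushed more than 20 mm (distance of any of book, bottle, plant from where it was at the start of the episode above 0.02 m).
It also fails if it takes over 64 s, if anything falls off the work surface, if the arm or the gripper's body presses on something with over 40 N, if the wrist force passes 120 N, or if a joint passes its speed limit or range.

### The arm

A 6-joint arm with a two-finger parallel gripper is mounted at the origin on the work surface. World frame = base frame: x ahead of the robot, y to its left, z up, the work surface at z = 0. Lengths are in m, angles in rad, forces in N, time in s.
With the tool pointing down it reaches from about 0.225 to 0.875 m from the base axis. Payload 3.4 kg.
Tool frame: the origin (TCP) lies at the very end of the fingers, on their centre line; the grasp point (between the pads) lies 19 mm behind it (manip.hold_point_z is the distance from the TCP to the grasp point, in m); z points along the fingers, y is the line along which they close (so a half turn about z gives the same grasp; the last joint's range is limited). The gripper opens to 85 mm and grips with 20 to 120 N. Pads are 22 mm wide; open, the fingers measure 114 mm over their backs; the gripper's body (76 mm by 85 mm) begins 54 mm behind the grasp point. The pads swing forward as they close: fully open they stand 13 mm farther back than shut.
Start: joints at [1.175, 0.276, 1.505, -0, 1.361, -0.121], TCP at [0.156, 0.553, 0.231] pointing down, gripper open.
Joint ranges: [-2.89, 2.89], [-0.75, 2.08], [0.22, 2.7], [-1.18, 4.32], [0.11, 2.71], [-2.7, 2.7]. Speed limits (rad/s): [2.57, 2.57, 3.14, 3.14, 3.14, 3.14].

### API

Orientations are given as a unit quaternion [w, x, y, z].
In Python, from rig import readout, viewer, order, manip gives the robot as it stands. The module is installed in compiled form; this text tells all that it offers.
- The arm moves only by the tool send_rows, never from a script. Its arguments are lists of equal length, an entry for each row: "xyz": the shift along the world's x, y, z in m, a list of three; "delta_rot": the turn, a rotation vector about the world's x, y, z in degrees, a list of three. In form: {"xyz": [[tx, ty, tz], ...], "delta_rot": [[wx, wy, wz], ...]}. A call has 1 to 12 rows; each row shifts and turns the commanded pose from where the row before left it; what a row does not reach is not made up. A row lasts 1/10 s, in which the tool goes at most 50 mm and 8.59 degrees, less where a joint would pass 70% of its speed; a pose out of reach is approached as far as the arm can. A call with a gripper value outside its range is refused whole. "gripper" is the finger opening in m, from 0 to 0.0854, set as the call begins (left out, the last holds). The fingers move at their own pace and stop on an object; "force" is the grip in N (left out, the last holds). Time passes only in rows, so rows that do not move let the fingers close. It gives the time, the measured TCP pose, the force, the opening and the grip force at its end, in the units of the state.
- readout.get_state(): the state, without advancing time (a new reading comes with each control period).
- viewer.get_image(name): name is "scene" or "side" or "wrist"; returns a dict with "color" (384x512x3 uint8, red, green, blue), "depth" (384x512 float32, m along the optical axis (not along the pixel's ray), 0 where there is no reading), "K" (3x3 intrinsics, pixels), "camera_from_world" (4x4, takes a point from world to camera coordinates). Camera axes: x right, y up, looking along -z (the intrinsics and any distortion apply to the point x, -y, -z); pixel columns grow to the right and rows downward; lengths in m; the calibration is good to about 2 mm. A picture is of the moment at which its call begins.
- order.sign_off(): hands the job in; it is judged then, once.
The state is a dict: "clock": time; "qpos": joint angles; "qd": joint speeds; "effort": joint torques, N m; "position": TCP position; "ee_rot": TCP orientation; "contact_force": force on the tool from outside, world axes, zero at the start; "moment": the same for the moment, N m; "width": finger opening in m; "gripper_force": force on a finger pad.
Only numpy, scipy, OpenCV 4.12 (cv2) and the standard library are available. Lean on these libraries where they do the work, as an engineer would, in place of code of your own. Each camera call takes 0.05 s, during which the arm holds its last target. There are 200 camera calls.

## Working session

There is one attempt and no reset: what is moved stays moved. The work goes in short steps, Python scripts to look and compute and a tool call to move; the robot and the scene stay as the last step left them, time stands still between calls to the robot, and variables do not carry over. Pictures are saved under pics/ and viewed, at most 10 in all, crops included, and the job is handed in when it is done.

Besides the shell and the picture viewer there is one more tool, called after "Request:" as a command line: name --argument value ..., lists and objects as JSON in quotes. send_rows: Moves the arm, as the interface text tells. Its arguments: {"type":"object","properties":{"xyz":{"type":"array"},"delta_rot":{"type":"array"},"gripper":{"type":"number"},"force":{"type":"number"}},"required":["xyz","delta_rot"]}

```bash
mkdir -p pics; cat > h.py <<'E'
import numpy as np, cv2, pickle
from rig import readout, viewer, order, manip
def grab(n, tag):
    d=viewer.get_image(n); pickle.dump(d,open(f'pics/{tag}.pkl','wb'))
    cv2.imwrite(f'pics/{tag}.png',d['color'][:,:,::-1]); return d
def load(tag): return pickle.load(open(f'pics/{tag}.pkl','rb'))
def cloud(d):
    K=d['K'];z=d['depth'];v,u=np.mgrid[:z.shape[0],:z.shape[1]]
    c=np.stack([(u-K[0,2])/K[0,0]*z,-(v-K[1,2])/K[1,1]*z,-z],-1)
    T=np.linalg.inv(d['camera_from_world']); P=c@T[:3,:3].T+T[:3,3]
    P[z==0]=np.nan; return P
def proj(d,p):
    c=d['camera_from_world']@np.r_[p,1]; K=d['K']
    return K[0,0]*c[0]/-c[2]+K[0,2], K[1,1]*-c[1]/-c[2]+K[1,2]
E
python3 - <<'E'
from h import *
a=grab('scene','s0');b=grab('side','d0')
print(readout.get_state(), manip.hold_point_z)
im=np.hstack([a['color'],b['color']]);cv2.imwrite('pics/both.png',cv2.resize(im,(800,300))[:,:,::-1])
for d in(a,b): print(d['K'],np.linalg.inv(d['camera_from_world']))
E
```

```text
{'clock': 0.1, 'qpos': array([ 1.17502266e+00,  2.76566974e-01,  1.50599228e+00,  2.60897704e-05,
        1.36072754e+00, -1.20999923e-01]), 'qd': array([ 4.11387794e-04, -1.87143477e-03, -2.72939465e-03,  6.05613958e-05,
        1.93153204e-03,  3.92066501e-04]), 'effort': array([ 2.10058373e-03, -4.17704058e+01, -2.46406764e+01, -1.14074899e-04,
        5.86776267e-03,  2.63137019e-05]), 'position': array([0.15582843, 0.55299537, 0.23051182]), 'ee_rot': array([-2.28777269e-04,  1.36957737e-01,  9.90576529e-01, -8.15692863e-04]), 'contact_force': array([0.02871445, 0.06391352, 0.08137869]), 'moment': array([-0.05488278,  0.00345858,  0.07574728]), 'gripper_force': 0.0, 'width': 0.08564898465287707} 0.0187
[[399.72071288   0.         252.81882166]
 [  0.         399.72071288 191.96950888]
 [  0.           0.           1.        ]] [[-0.62752385 -0.49039537  0.60475301  1.24989531]
 [ 0.7785683  -0.3885191   0.49283295  0.55496506]
 [-0.00672491  0.78010595  0.62561129  0.87967923]
 [ 0.          0.          0.          1.        ]]
[[473.53121586   0.         253.32582102]
 [  0.         473.53121586 197.91874897]
 [  0.           0.           1.        ]] [[ 0.85861122  0.23800687 -0.45402588 -0.23084288]
 [-0.51239338  0.42521557 -0.74608628 -1.24266302]
 [ 0.01548521  0.87323791  0.487048    0.92552757]
 [ 0.          0.          0.          1.        ]]
```

View pics/s0.png

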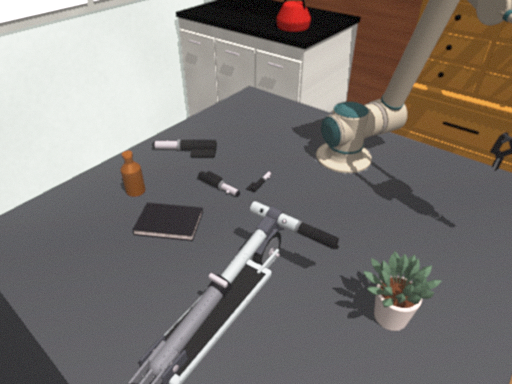

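View pics/d0.png

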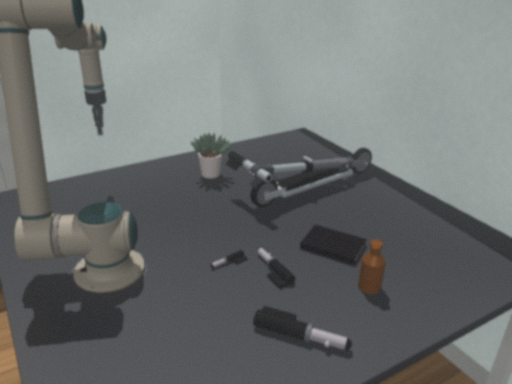

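```bash
python3 - <<'E'
from h import *
a=load('s0');b=load('d0');Pa=cloud(a);Pb=cloud(b)
for nm,P,boxes in(('a',Pa,[(148,135,222,162),(192,165,245,200),(244,168,274,195)]),('b',Pb,[(250,303,352,352),(254,244,298,288),(208,248,248,272)])):
  for (u0,v0,u1,v1) in boxes:
    p=P[v0:v1,u0:u1].reshape(-1,3); p=p[p[:,2]>0.008]
    m=p[:,:2].mean(0); w,V=np.linalg.eigh(np.cov(p[:,:2].T)); t=(p[:,:2]-m)@V[:,1];s=(p[:,:2]-m)@V[:,0]
    print(nm,m,V[:,1],'len',np.ptp(t),'wid',np.ptp(s),'zmax',p[:,2].max(),len(p))
# scooter bar pts
for nm,P in(('a',Pa),('b',Pb)):
    m=(P[...,2]>0.163)&(P[...,2]<0.185)&(P[...,0]>0.2)&(P[...,0]<0.7)&(abs(P[...,1])<.5)
    v,u=np.nonzero(m); print(nm,len(u),u.min(),u.max(),v.min(),v.max()); 
    print(np.c_[u,v,P[m].round(3)][::max(1,len(u)//25)])
c=a['color'][120:270,140:350];cv2.imwrite('pics/c1.png',cv2.resize(c,None,fx=3.8,fy=3.8,interpolation=3)[:,:,::-1])
E
```

```text
a [ 0.35244633 -0.49888421] [-0.52340352  0.85208494] len 0.2580979791062994 wid 0.09263147228610552 zmax 0.047827420169390567 749
a [ 0.45453744 -0.25931832] [0.04974875 0.99876176] len 0.18810859847611375 wid 0.06203927982967025 zmax 0.035939556902889414 390
a [ 0.35332795 -0.14571009] [-0.99621991 -0.0868671 ] len 0.12360541542598344 wid 0.03879200205872526 zmax 0.02391230663132593 140
b [ 0.3446349  -0.52442685] [-0.57049803  0.82129897] len 0.2742922002576632 wid 0.23100793822321739 zmax 0.05324507116849109 1772
b [ 0.44280413 -0.28281025] [0.14365645 0.98962762] len 0.23923029467935153 wid 0.1987547370998003 zmax 0.041958367628624926 646
b [ 0.34966793 -0.15575293] [-0.99941738 -0.03413076] len 0.1659148698178757 wid 0.11952766039067267 zmax 0.03300019047583591 288
a 1417 250 426 201 298
[[2.54e+02 2.01e+02 5.98e-01 2.80e-02 1.76e-01]
 [2.61e+02 2.06e+02 6.01e-01 5.50e-02 1.74e-01]
 [2.73e+02 2.08e+02 5.93e-01 8.80e-02 1.79e-01]
 [2.63e+02 2.11e+02 6.10e-01 6.80e-02 1.70e-01]
 [2.74e+02 2.13e+02 6.06e-01 1.02e-01 1.79e-01]
 [2.64e+02 2.16e+02 6.25e-01 8.30e-02 1.71e-01]
 [2.63e
[... 1654 characters left out ...]
 1.66e-01]
 [ 2.64e+02  1.64e+02  6.38e-01  1.12e-01  1.74e-01]
 [ 2.69e+02  1.65e+02  6.50e-01  9.60e-02  1.74e-01]
 [ 2.65e+02  1.66e+02  6.28e-01  9.00e-02  1.78e-01]
 [ 2.61e+02  1.67e+02  6.04e-01  8.00e-02  1.83e-01]
 [ 2.57e+02  1.68e+02  5.87e-01  7.90e-02  1.84e-01]
 [ 2.57e+02  1.69e+02  5.84e-01  7.50e-02  1.82e-01]
 [ 2.61e+02  1.70e+02  5.94e-01  6.30e-02  1.81e-01]
 [ 2.55e+02  1.72e+02  5.77e-01  7.70e-02  1.71e-01]
 [ 2.63e+02  1.73e+02  5.91e-01  4.50e-02  1.77e-01]
 [ 2.71e+02  1.74e+02  6.16e-01  2.90e-02  1.74e-01]
 [ 2.64e+02  1.77e+02  5.84e-01  2.50e-02  1.71e-01]
 [ 3.79e+02  2.41e+02  6.59e-01 -4.72e-01  1.67e-01]
 [ 3.77e+02  2.44e+02  6.48e-01 -4.77e-01  1.64e-01]]
```

View pics/c1.png

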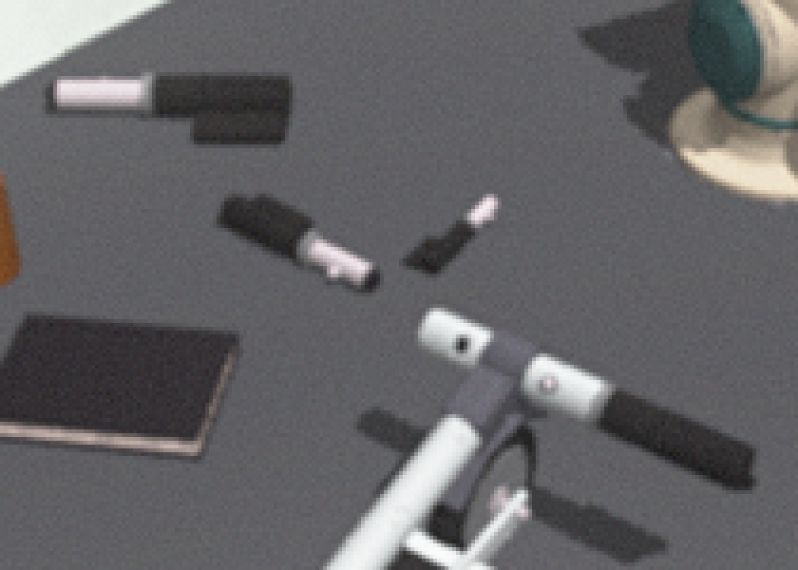

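```bash
cat >> h.py <<'E'
from scipy.optimize import least_squares
def fitbar(Q,R=.016,z0=None,x0=(.59,.1,.16)):
    # axis: x=p0+p1*(y-yc), z=p2+p3*(y-yc)
    yc=x0[1]
    def f(p):
        d=np.array([p[1],1,0 if z0 is not None else p[3]]);d/=np.linalg.norm(d)
        c=np.array([p[0],yc,z0 if z0 is not None else p[2]])
        return np.linalg.norm(np.cross(Q-c,d),axis=1)-R
    r=least_squares(f,[x0[0],0,x0[2],0],loss='soft_l1',f_scale=.002)
    return r.x, np.std(r.fun)
E
python3 - <<'E'
from h import *
a=load('s0');b=load('d0');Pa=cloud(a);Pb=cloud(b)
for nm,S in(('a',[Pa]),('b',[Pb]),('ab',[Pa,Pb])):
    Q=np.vstack([P.reshape(-1,3) for P in S]);Q=Q[~np.isnan(Q[:,0])]
    x,y,z=Q.T
    B=Q[(abs(x-.593)<.035)&(abs(z-.16)<.022)&(((y>.0)&(y<.065))|((y>.125)&(y<.17)))]
    p,s=fitbar(B,x0=(.59,.09,.16));
    print(nm,len(B),p.round(4),s,'far',np.sort(B[:,1])[[0,3,10,20]])
    B=Q[(abs(x-.593)<.035)&(abs(z-.16)<.022)&(y>.18)&(y<.27)]; print('far grip',fitbar(B,x0=(.59,.225,.16)))
    # mouth profile
    q=Q[(abs(x-.593)<.03)&(abs(z-.16)<.022)&(y>-.03)&(y<.3)]; print(np.histogram(q[:,1],np.arange(-.03,.08,.005))[0])
    G=Q[(abs(x-.45)<.07)&(abs(y+.265)<.12)&(z>.013)&(z<.05)]
    print('grip',len(G))
    for y0 in np.arange(-.38,-.14,.015):
        g=G[abs(G[:,1]-y0)<.0075]
        if len(g)>3: print(round(y0,3),len(g),np.percentile(g[:,0],[2,50,98]).round(3),np.percentile(g[:,2],[50,95]).round(3))
E
```

```text
a 352 [ 0.5967 -0.0742  0.1592 -0.0026] 0.0017390810126572782 far [0.02557175 0.02701168 0.02867198 0.03100441]
far grip (array([ 0.58647429, -0.06660711,  0.15883268,  0.00131488]), np.float64(0.001505320761247824))
[ 0  0  0  0  0  0  0  0  0  0  0 15 23 14 26 25 23 16 12 17 17]
grip 333
-0.35 4 [0.45  0.464 0.467] [0.021 0.026]
-0.335 23 [0.431 0.463 0.47 ] [0.026 0.033]
-0.32 31 [0.42  0.461 0.47 ] [0.026 0.031]
-0.305 30 [0.438 0.462 0.469] [0.027 0.034]
-0.29 26 [0.419 0.457 0.469] [0.026 0.032]
-0.275 29 [0.43  0.461 0.47 ] [0.026 0.032]
-0.26 25 [0.446 0.461 0.467] [0.027 0.031]
-0.245 27 [0.447 0.462 0.47 ] [0.028 0.031]
-0.23 35 [0.437 0.458 0.469] [0.024 0.033]
-0.215 17 [0.448 0.458 0.463] [0.023 0.028]
-0.2 25 [0.447 0.46  0.469] [0.022 0.025]
-0.185 22 [0.444 0.458 0.464] [0.023 0.027]
-0.17 26 [0.442 0.456 0.462] [0.022 0.027]
-0.155 9 [0.382 0.449 0.458] [0.018 0.021]
b 177 [ 0.5982 -0.0583  0.1652 -0.0079] 0.0026782667134300523 far [0.01928899 0.02242717 0.02541998 0.02767585]
far grip (array([ 0.58642614, -0.12287333,  0.1616221 , -0.04176549]), np.float64(0.0046914
[... 896 characters left out ...]
720941346279006))
[ 0  0  0  0  0  0  0  0  0  1  7 36 43 28 42 34 31 23 19 27 30]
grip 914
-0.35 42 [0.415 0.452 0.467] [0.023 0.035]
-0.335 105 [0.412 0.446 0.469] [0.024 0.037]
-0.32 99 [0.411 0.442 0.47 ] [0.021 0.035]
-0.305 97 [0.411 0.445 0.468] [0.026 0.036]
-0.29 96 [0.41  0.441 0.467] [0.026 0.036]
-0.275 71 [0.414 0.451 0.47 ] [0.028 0.037]
-0.26 62 [0.437 0.451 0.466] [0.028 0.037]
-0.245 65 [0.436 0.451 0.469] [0.03  0.038]
-0.23 53 [0.436 0.454 0.468] [0.025 0.035]
-0.215 39 [0.44  0.452 0.463] [0.026 0.031]
-0.2 50 [0.442 0.453 0.469] [0.024 0.032]
-0.185 47 [0.439 0.452 0.464] [0.025 0.032]
-0.17 44 [0.4   0.451 0.462] [0.023 0.03 ]
-0.155 34 [0.38  0.392 0.457] [0.018 0.027]
```

Request:
send_rows --xyz '[[0.03,-0.035,0.01],[0.03,-0.035,0.01],[0.03,-0.035,0.01],[0.03,-0.035,0.01],[0.03,-0.035,0.0],[0.03,-0.035,0],[0.03,-0.035,0],[0.03,-0.035,0],[0.02,-0.04,0],[0.02,-0.04,0],[0.01,-0.04,0],[0.01,-0.04,0]]' --delta_rot '[[0,0,0],[0,0,0],[0,0,0],[0,0,0],[0,0,0],[0,0,0],[0,0,0],[0,0,0],[0,0,0],[0,0,0],[0,0,0],[0,0,0]]'

```text
clock: 1.3
position: [0.4562, 0.1117, 0.2709]
ee_rot: [-0.0, 0.137, 0.991, -0.0]
contact_force: [0.9, -0.3, -0.1]
width: 0.0854
gripper_force: 0.0
```

Request:
send_rows --xyz '[[0,-0.03,0],[0,-0.03,0],[0,-0.03,0],[0,-0.03,0],[0,-0.03,0],[0,-0.03,0],[0,-0.03,0],[0,-0.03,0],[0,-0.03,0],[0,-0.03,0],[0,0,0],[0,0,0]]' --delta_rot '[[0,0,-7.42],[0,0,-7.42],[0,0,-7.42],[0,0,-7.42],[0,0,-7.42],[0,0,-7.42],[0,0,-7.42],[0,0,-7.42],[0,0,-7.42],[0,0,-7.42],[0,0,0],[0,0,0]]'

```text
clock: 2.5
position: [0.4557, -0.1866, 0.2708]
ee_rot: [-0.001, 0.707, 0.707, 0.0]
contact_force: [-0.3, -0.7, 0.2]
width: 0.0855
gripper_force: 0.0
```

```bash
python3 - <<'E'
from h import *
d=grab('wrist','w1');s=readout.get_state();print(s['position'],s['ee_rot'],s['qpos'],s['clock']);print(np.linalg.inv(d['camera_from_world']).round(3))
cv2.imwrite('pics/w1b.png',cv2.resize(d['color'],(800,600))[:,:,::-1])
P=cloud(d);m=(P[...,2]>.013)&(P[...,2]<.06);v,u=np.nonzero(m);print(len(u))
E
```

```text
[ 0.45568509 -0.18592031  0.27091057] [-7.82293917e-04  7.06500010e-01  7.07712576e-01  1.81298249e-04] [-5.29427634e-01  1.29529015e-01  1.59904540e+00  7.54900930e-04
  1.41444073e+00 -5.31260546e-01] 2.55
[[ 1.    -0.001 -0.001  0.456]
 [ 0.001  0.957  0.289 -0.113]
 [ 0.001 -0.289  0.957  0.413]
 [ 0.     0.     0.     1.   ]]
23770
```

View pics/w1b.png

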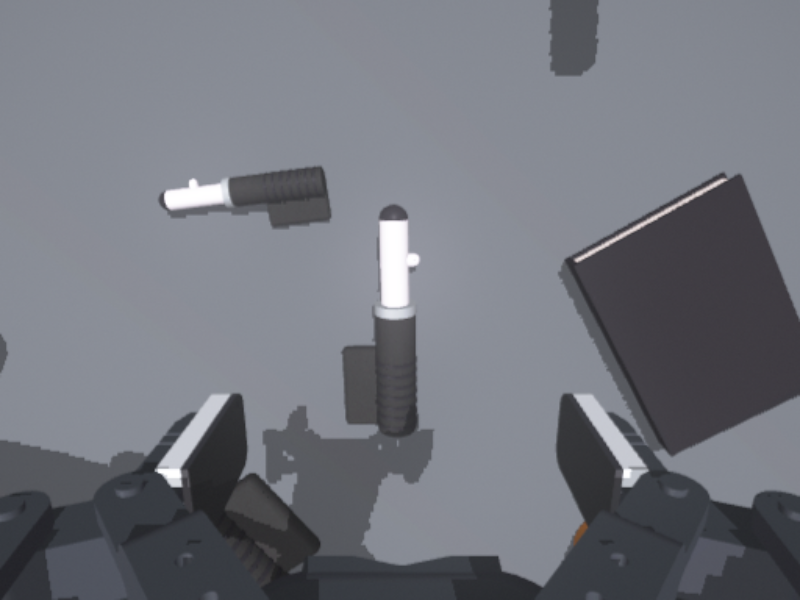

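```bash
cat >> h.py <<'E'
def ray(d,u,v,z):
    K=d['K'];T=np.linalg.inv(d['camera_from_world'])
    r=T[:3,:3]@np.array([(u-K[0,2])/K[0,0],-(v-K[1,2])/K[1,1],-1]);o=T[:3,3]
    return o+r*(z-o[2])/r[2]
E
python3 - <<'E'
from h import *
d=load('w1');P=cloud(d);g=cv2.cvtColor(d['color'],cv2.COLOR_RGB2GRAY).astype(int);k=.64
L=[]
for v in range(134,282,4):
    row=g[v,225:300]; z=P[v,225:300,2]
    if v<190: m=row>200
    else: m=row<90
    u=np.nonzero(m)[0]+225
    if len(u): 
        a,b=u.min(),u.max(); c=ray(d,(a+b)/2,v,.016); L.append((v,a,b,*c[:2],np.nanmedian(P[v,int((a+b)/2)-3:int((a+b)/2)+4,2])))
print(np.array(L).round(4))
print('button',ray(d,412*k,260*k,.016))
T=[l for l in L if 142<l[0]<163 or 168<l[0]<188]
for v in range(190,206): print(v,g[v,246:258:3],P[v,252].round(4),ray(d,252,v,.016)[1].round(4))
print('col tip', [(v,g[v,252],ray(d,252,v,.016)[1].round(4)) for v in range(126,146)])
E
```

```text
[[ 1.420e+02  2.430e+02  2.600e+02  4.499e-01 -1.708e-01  2.670e-02]
 [ 1.460e+02  2.430e+02  2.600e+02  4.499e-01 -1.755e-01  2.710e-02]
 [ 1.500e+02  2.430e+02  2.600e+02  4.499e-01 -1.802e-01  2.670e-02]
 [ 1.540e+02  2.430e+02  2.600e+02  4.499e-01 -1.849e-01  2.680e-02]
 [ 1.580e+02  2.430e+02  2.600e+02  4.498e-01 -1.897e-01  2.660e-02]
 [ 1.620e+02  2.430e+02  2.650e+02  4.528e-01 -1.945e-01  2.640e-02]
 [ 1.660e+02  2.430e+02  2.670e+02  4.540e-01 -1.994e-01  2.710e-02]
 [ 1.700e+02  2.430e+02  2.600e+02  4.498e-01 -2.042e-01  2.650e-02]
 [ 1.740e+02  2.440e+02  2.600e+02  4.504e-01 -2.092e-01  2.710e-02]
 [ 1.780e+02  2.440e+02  2.600e+02  4.504e-01 -2.141e-01  2.720e-02]
 [ 1.820e+02  2.440e+02  2.600e+02  4.503e-01 -2.191e-01  2.710e-02]
 [ 1.860e+02  2.440e+02  2.600e+02  4.503e-01 -2.241e-01  2.660e-02]
 [ 2.020e+02  2.650e+02  2.650e+02  4.663e-01 -2.445e-01  1.990e-02]
 [ 2.060e+02  2.400e+02  2.650e+02  4.509e-01 -2.497e-01  3.170e-02]
 [ 2.100e+02  2.400e+02  2.650e+02  4.509e-01 -2.550e-01  3.100e-02]
 [ 2.140e+02  2.400e+02  2.650e+02  4.508e-01 -2.602e-01  3.190e-
[... 2204 characters left out ...]
np.float64(-0.1558)), (130, np.int64(128), np.float64(-0.1569)), (131, np.int64(84), np.float64(-0.1581)), (132, np.int64(77), np.float64(-0.1592)), (133, np.int64(81), np.float64(-0.1604)), (134, np.int64(83), np.float64(-0.1615)), (135, np.int64(86), np.float64(-0.1627)), (136, np.int64(90), np.float64(-0.1638)), (137, np.int64(99), np.float64(-0.165)), (138, np.int64(109), np.float64(-0.1662)), (139, np.int64(112), np.float64(-0.1673)), (140, np.int64(100), np.float64(-0.1685)), (141, np.int64(221), np.float64(-0.1696)), (142, np.int64(254), np.float64(-0.1708)), (143, np.int64(254), np.float64(-0.172)), (144, np.int64(254), np.float64(-0.1731)), (145, np.int64(254), np.float64(-0.1743))]
```

Request:
send_rows --xyz '[[-0.0055,-0.026,0],[0,0,-0.03],[0,0,-0.04],[0,0,-0.04],[0,0,-0.04],[0,0,-0.04],[0,0,-0.03],[0,0,-0.02],[0,0,-0.01],[0,0,0],[0,0,0]]' --delta_rot '[[0,0,0],[0,0,0],[0,0,0],[0,0,0],[0,0,0],[0,0,0],[0,0,0],[0,0,0],[0,0,0],[0,0,0],[0,0,0]]' --gripper 0.06 --force 40

```text
clock: 3.65
position: [0.4513, -0.2124, 0.0221]
ee_rot: [0.001, 0.706, 0.708, 0.0]
contact_force: [-0.9, -0.1, 0.6]
width: 0.0599
gripper_force: 0.0
```

```bash
python3 - <<'E'
from h import *
d=grab('wrist','w2');s=readout.get_state();print(s['position'],s['ee_rot'],s['width'])
P=cloud(d);g=cv2.cvtColor(d['color'],cv2.COLOR_RGB2GRAY).astype(int)
for p in([.4503,-.1575,.016],[.4698,-.1995,.016],[.4503,-.2335,.016]): print(proj(d,p))
cv2.imwrite('pics/w2b.png',d['color'][:,:,::-1])
E
```

```text
[ 0.45157052 -0.21274336  0.02248044] [1.21987987e-03 7.06497258e-01 7.07714653e-01 3.26559971e-04] 0.06017149451672281
(np.float64(254.27615817990076), np.float64(134.88580050445162))
(np.float64(295.7431499499296), np.float64(224.89205330344043))
(np.float64(254.25008536798347), np.float64(288.19819975263226))
```

View pics/w2b.png

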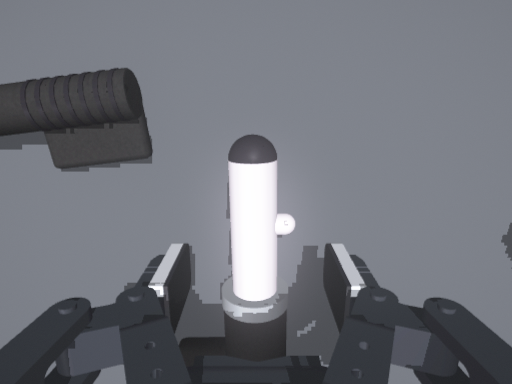

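```bash
python3 - <<'E'
from h import *
d=load('w2');P=cloud(d)
for z in(.022,.026,.03,.034):print(z,proj(d,[.4215,-.2017,z]),proj(d,[.4815,-.2017,z]))
for v in range(238,300,4): print(v,P[v,176:192:3,2].round(3),P[v,182].round(4),P[v,330:352:3,2].round(3),P[v,336].round(4))
E
```

```text
0.022 (np.float64(190.85576543698613), np.float64(234.3107464109586)) (np.float64(322.74876813153094), np.float64(234.42054389847624))
0.026 (np.float64(189.21302509992026), np.float64(237.98055595386074)) (np.float64(324.44911470323933), np.float64(238.0879594586734))
0.03 (np.float64(187.48477913102812), np.float64(241.84138131135495)) (np.float64(326.2378372962809), np.float64(241.94599003887788))
0.034 (np.float64(185.66417321459411), np.float64(245.9085347227864)) (np.float64(328.1220097995909), np.float64(246.00989305236297))
238 [-0.  0.  0.  0.  0. -0.] [ 4.122e-01 -2.135e-01  1.000e-04] [ 0.001  0.001 -0.001  0.001 -0.    -0.     0.002 -0.   ] [ 0.4935 -0.2138 -0.0007]
242 [-0.001 -0.     0.     0.001  0.001  0.   ] [ 0.4121 -0.2158  0.    ] [-0.     0.001  0.    -0.     0.001  0.    -0.    -0.   ] [ 4.935e-01 -2.157e-01  1.000e-04]
246 [0.033 0.034 0.036 0.033 0.028 0.001] [ 0.4204 -0.2009  0.0358] [ 0.034  0.034  0.034  0.033  0.036 -0.001  0.     0.001] [ 0.4849 -0.2018  0.0338]
250 [ 0.037  0.038  0.037  0.035  0.029 -0.001] [ 0.4205 -0.2023  0.0367] [0.037 0.038 0.038 0
[... 1125 characters left out ...]
 0.4214 -0.2127  0.0442] [0.042 0.047 0.052 0.055 0.059 0.063 0.062 0.063] [ 0.4812 -0.2079  0.0519]
286 [ 0.054  0.049  0.044  0.039  0.033 -0.   ] [ 0.4213 -0.2144  0.0444] [0.043 0.047 0.052 0.056 0.061 0.064 0.065 0.065] [ 0.4813 -0.2096  0.0519]
290 [ 0.054  0.049  0.045  0.039  0.035 -0.   ] [ 0.4213 -0.2161  0.0447] [0.044 0.049 0.053 0.057 0.06  0.063 0.065 0.064] [ 0.4812 -0.2107  0.053 ]
294 [ 0.055  0.05   0.045  0.041 -0.     0.   ] [ 0.4211 -0.218   0.0446] [0.044 0.049 0.053 0.057 0.061 0.066 0.065 0.065] [ 0.4813 -0.2124  0.053 ]
298 [ 0.054  0.05   0.046  0.042 -0.001  0.001] [ 0.4214 -0.2189  0.046 ] [0.044 0.05  0.053 0.058 0.061 0.066 0.066 0.065] [ 0.4814 -0.2142  0.0529]
```

Request:
send_rows --xyz '[[0,0,-0.01],[0,0,-0.0085],[0,0,0]]' --delta_rot '[[0,0,0],[0,0,0],[0,0,0]]'

```text
clock: 4.0
position: [0.4497, -0.2121, 0.0019]
ee_rot: [-0.001, 0.707, 0.707, -0.0]
contact_force: [0.5, -0.4, -0.4]
width: 0.0601
gripper_force: 0.0
```

Request:
send_rows --xyz '[[0,0,0],[0,0,0],[0,0,0],[0,0,0],[0,0,0],[0,0,0],[0,0,0]]' --delta_rot '[[0,0,0],[0,0,0],[0,0,0],[0,0,0],[0,0,0],[0,0,0],[0,0,0]]' --gripper 0.015 --force 60

```text
clock: 4.7
position: [0.4507, -0.2127, 0.0031]
ee_rot: [0.0, 0.707, 0.707, 0.0]
contact_force: [-0.6, -0.5, 4.6]
width: 0.0197
gripper_force: 66.2
```

```bash
python3 - <<'E'
from h import *
d=grab('wrist','w3');s=readout.get_state();print(s['position'],s['ee_rot'],s['width'],s['gripper_force'],s['contact_force'])
c=d['color'][100:384,120:400];cv2.imwrite('pics/w3b.png',cv2.resize(c,None,fx=2,fy=2)[:,:,::-1])
P=cloud(d);g=cv2.cvtColor(d['color'],cv2.COLOR_RGB2GRAY).astype(int)
for v in range(130,260,6):
    m=np.nonzero(g[v,200:310]>200)[0]+200
    if len(m): print(v,m.min(),m.max(),P[v,(m.min()+m.max())//2].round(4))
E
```

```text
[ 0.45064794 -0.21270079  0.00307931] [2.70277954e-04 7.06751737e-01 7.07461595e-01 1.43957469e-05] 0.020476199742925066 66.22524350881577 [-1.91764622  0.07335205  5.25443341]
172 226 279 [ 0.449  -0.1675  0.0258]
178 227 279 [ 0.4494 -0.1696  0.0263]
184 227 280 [ 0.4493 -0.1721  0.0254]
190 227 279 [ 0.4493 -0.1744  0.0254]
196 228 279 [ 0.4493 -0.1764  0.0264]
202 228 279 [ 0.4493 -0.179   0.0254]
208 228 280 [ 0.4497 -0.181   0.0264]
214 229 280 [ 0.4497 -0.1837  0.0257]
220 229 280 [ 0.4497 -0.1856  0.0269]
226 229 292 [ 0.452  -0.1888  0.025 ]
232 230 300 [ 0.4539 -0.1912  0.0251]
238 230 301 [ 0.4539 -0.1933  0.026 ]
244 231 299 [ 0.4539 -0.1959  0.0258]
250 231 288 [ 0.4516 -0.1982  0.0264]
256 233 280 [ 0.4505 -0.2009  0.0262]
```

View pics/w3b.png

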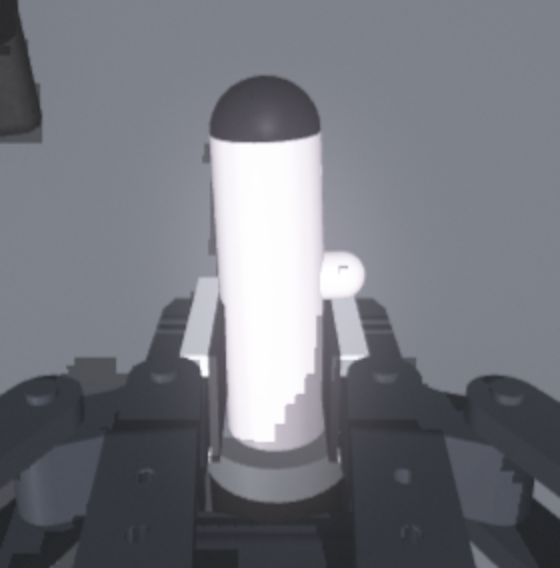

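```bash
python3 - <<'E'
from h import *
d=load('w3');P=cloud(d);g=cv2.cvtColor(d['color'],cv2.COLOR_RGB2GRAY).astype(int)
print('button',ray(d,293,237.5,.016),[ray(d,295,v,.016)[1].round(4) for v in (225,249)])
m=np.nonzero(g[:,253]<100)[0];print('tip row',m[:3],ray(d,253,138,.016))
print(P[236:242,290:302:3].round(4).tolist())
for v in range(238,290,4):print(v,P[v,222].round(4),P[v,290].round(4), P[v,296].round(4))
print(manip, [a for a in dir(manip) if a[0]!='_'])
E
```

```text
button [ 0.4658099  -0.19765092  0.016     ] [np.float64(-0.1921), np.float64(-0.2029)]
tip row [138 139 140] [ 0.4492975  -0.15656131  0.016     ]
[[[0.4641, -0.1949, 0.0205], [0.4654, -0.1954, 0.0195], [0.4665, -0.195, 0.0205], [0.4677, -0.1953, 0.0198]], [[0.4642, -0.196, 0.0191], [0.4653, -0.1956, 0.0199], [0.4666, -0.1958, 0.0196], [0.4679, -0.1962, 0.0186]], [[0.4641, -0.1958, 0.0207], [0.4655, -0.1966, 0.0188], [0.4666, -0.1963, 0.0195], [0.468, -0.1968, 0.0183]], [[0.4642, -0.1966, 0.0197], [0.4654, -0.1967, 0.0195], [0.4667, -0.1969, 0.0191], [0.468, -0.1973, 0.0182]], [[0.4642, -0.1969, 0.0201], [0.4654, -0.1971, 0.0197], [0.4667, -0.1973, 0.0192], [0.4679, -0.1973, 0.0192]], [[0.4642, -0.1974, 0.02], [0.4653, -0.197, 0.0209], [0.4667, -0.1978, 0.019], [0.468, -0.1981, 0.0184]]]
238 [ 4.347e-01 -2.050e-01  4.000e-04] [ 0.4641 -0.1958  0.0207] [ 0.4666 -0.1963  0.0195]
242 [ 0.4359 -0.2014  0.0123] [ 0.4641 -0.1975  0.0206] [ 0.4666 -0.1976  0.0204]
246 [ 0.4361 -0.2021  0.0148] [ 0.4643 -0.2     0.0191] [ 0.4668 -0.1999  0.0194]
250 [ 0.4365 -0.2021  0.0185] [ 0.4643 -0.2016  0.0196] [ 0.4668 -0.2016  0.0196]
254 [ 0.4368 -0.2021  0.022 ] [ 0.464  -0.2018  0.0228] [ 0.4666 -0.2022  0.0219]
258 [ 0.4372 -0.202   0.0257] [ 0.4637 -0.2016  0.0264] [ 0.4661 -0.2021  0.0254]
262 [ 0.4374 -0.2023  0.0283] [ 0.4635 -0.2023  0.0284] [ 0.4657 -0.2019  0.0291]
266 [ 0.4377 -0.2024  0.0313] [ 0.4632 -0.202   0.032 ] [ 0.4654 -0.2021  0.0318]
270 [ 0.4381 -0.2018  0.0353] [ 0.4629 -0.202   0.035 ] [ 0.4649 -0.2015  0.0359]
274 [ 0.4383 -0.2021  0.0376] [ 0.4626 -0.2017  0.0382] [ 0.4648 -0.2022  0.0375]
278 [ 0.4387 -0.2016  0.0411] [ 0.4624 -0.2022  0.0401] [ 0.4644 -0.2018  0.0408]
282 [ 0.4386 -0.2034  0.0407] [ 0.4625 -0.204   0.0398] [ 0.4639 -0.2007  0.0452]
286 [ 0.4386 -0.2047  0.0413] [ 0.4624 -0.2051  0.0406] [ 0.4637 -0.201   0.0472]
<Robot object at 0x7fd9a9ebc050> ['MotionError', 'hold_point_z']
```

Request:
send_rows --xyz '[[0,0,0],[0,0,0],[0,0,0],[0,0.004,0],[0,0,0],[0,0,0]]' --delta_rot '[[0,0,0],[0,0,0],[0,0,0],[0,0,0],[0,0,0],[0,0,0]]' --gripper 0.055

```text
clock: 5.35
position: [0.4505, -0.2082, 0.0028]
ee_rot: [-0.0, 0.707, 0.708, 0.0]
contact_force: [0.2, 0.2, -0.0]
width: 0.0548
gripper_force: 0.0
```

```bash
cat > m.py <<'E'
from h import *
import sys
d=grab('wrist',sys.argv[1]);s=readout.get_state();print(s['position'],s['ee_rot'],s['width'],s['gripper_force'],s['contact_force'])
P=cloud(d);g=cv2.cvtColor(d['color'],cv2.COLOR_RGB2GRAY).astype(int)
# button: bright columns right of tube
for v in range(200,270,2):
    m=np.nonzero(g[v,200:330]>200)[0]+200
    if len(m): print(v,m.min(),m.max(),ray(d,m.max(),v,.016)[:2].round(4))
q=P[200:384].reshape(-1,3);q=q[(q[:,2]>.02)&(q[:,2]<.04)&(abs(q[:,0]-s['position'][0])>.013)&(abs(q[:,0]-s['position'][0])<.06)]
print('pad front',np.percentile(q[:,1],[90,95,98,99.5]).round(4))
E
python3 m.py w4
```

```text
[ 0.45059951 -0.20832007  0.00280495] [-3.64522178e-06  7.06685384e-01  7.07527921e-01  9.35385992e-05] 0.05527003427346634 0.0 [-0.31497611  0.68243724  0.58127754]
200 267 320 [ 0.4759 -0.1767]
202 267 319 [ 0.4756 -0.1775]
204 267 319 [ 0.4756 -0.1784]
206 267 319 [ 0.4757 -0.1792]
208 267 318 [ 0.4753 -0.1801]
210 266 318 [ 0.4753 -0.1809]
212 266 318 [ 0.4754 -0.1818]
214 266 318 [ 0.4754 -0.1827]
216 266 317 [ 0.4751 -0.1835]
218 266 317 [ 0.4751 -0.1844]
220 265 317 [ 0.4752 -0.1853]
222 265 316 [ 0.4748 -0.1861]
224 265 320 [ 0.4765 -0.187 ]
226 265 329 [ 0.4802 -0.1879]
228 264 329 [ 0.4803 -0.1888]
230 264 329 [ 0.4803 -0.1896]
232 264 329 [ 0.4804 -0.1905]
234 264 329 [ 0.4804 -0.1914]
236 264 329 [ 0.4805 -0.1923]
238 263 329 [ 0.4806 -0.1932]
240 263 329 [ 0.4806 -0.1941]
242 263 329 [ 0.4807 -0.195 ]
244 263 329 [ 0.4807 -0.1959]
246 263 329 [ 0.4808 -0.1969]
248 262 312 [ 0.4737 -0.1978]
250 262 312 [ 0.4738 -0.1987]
252 262 312 [ 0.4738 -0.1996]
254 262 311 [ 0.4735 -0.2005]
256 262 311 [ 0.4735 -0.2015]
258 261 311 [ 0.4735 -0.2024]
260 261 310 [ 0.4732 -0.2033]
262 261 310 [ 0.4732 -0.2043]
264 261 310 [ 0.4733 -0.2052]
266 261 310 [ 0.4733 -0.2062]
268 260 309 [ 0.4729 -0.2071]
pad front [-0.183  -0.1779 -0.1752 -0.1737]
```

Request:
send_rows --xyz '[[0,-0.003,0],[0,0,0],[0.007,0,0],[0.007,0,0],[0,0,0],[0,0,0]]' --delta_rot '[[0,0,0],[0,0,0],[0,0,0],[0,0,0],[0,0,0],[0,0,0]]' --gripper 0.08

```text
clock: 6.0
position: [0.4649, -0.2115, 0.0028]
ee_rot: [0.0, 0.707, 0.708, 0.0]
contact_force: [0.8, -0.1, -0.4]
width: 0.0802
gripper_force: 0.0
```

```bash
cat > m.py <<'E'
from h import *
import sys
d=grab('wrist',sys.argv[1]);s=readout.get_state();print(s['position'],s['ee_rot'],s['width'],s['gripper_force'],s['contact_force'])
P=cloud(d);g=cv2.cvtColor(d['color'],cv2.COLOR_RGB2GRAY).astype(int)
for v in range(172,290,3):
    m=np.nonzero(g[v,180:345]>200)[0]+180
    if len(m): print(v,m.min(),m.max(),ray(d,m.min(),v,.016)[:2].round(4),ray(d,m.max(),v,.016)[:2].round(4))
for lo,hi in((-.06,-.02),(.02,.06)):
    q=P.reshape(-1,3);x=q[:,0]-s['position'][0];q=q[(q[:,2]>.024)&(q[:,2]<.05)&(x>lo)&(x<hi)&(q[:,1]>s['position'][1]-.03)&(q[:,1]<s['position'][1]+.02)]
    print('pad front',len(q),np.percentile(q[:,1],[90,95,98]).round(4))
E
python3 m.py w5; python3 -c "
from h import *
d=load('w5');cv2.imwrite('pics/w5b.png',d['color'][:,:,::-1])"
```

```text
[ 0.4645389  -0.21138928  0.00270641] [-1.88810452e-04  7.06647543e-01  7.07565695e-01 -4.48459077e-05] 0.08017487191659148 0.0 [ 0.59464496  0.08592081 -0.32757563]
172 232 284 [ 0.4553 -0.1685] [ 0.4756 -0.1685]
175 232 284 [ 0.4553 -0.1697] [ 0.4756 -0.1697]
178 232 284 [ 0.4552 -0.1709] [ 0.4756 -0.1709]
181 232 283 [ 0.4552 -0.1721] [ 0.4753 -0.1721]
184 231 283 [ 0.4548 -0.1734] [ 0.4753 -0.1733]
187 231 283 [ 0.4548 -0.1746] [ 0.4753 -0.1746]
190 231 282 [ 0.4548 -0.1758] [ 0.475  -0.1758]
193 231 282 [ 0.4547 -0.1771] [ 0.475  -0.1771]
196 230 282 [ 0.4543 -0.1783] [ 0.475  -0.1783]
199 230 281 [ 0.4543 -0.1796] [ 0.4746 -0.1796]
202 230 281 [ 0.4543 -0.1808] [ 0.4747 -0.1808]
205 230 281 [ 0.4542 -0.1821] [ 0.4747 -0.1821]
208 230 280 [ 0.4542 -0.1834] [ 0.4743 -0.1834]
211 229 280 [ 0.4538 -0.1847] [ 0.4744 -0.1846]
214 229 280 [ 0.4537 -0.186 ] [ 0.4744 -0.1859]
217 229 290 [ 0.4537 -0.1873] [ 0.4785 -0.1872]
220 229 296 [ 0.4537 -0.1886] [ 0.481  -0.1885]
223 228 299 [ 0.4532 -0.1899] [ 0.4822 -0.1898]
226 228 300 [ 0.4532 -0.1912] [ 0.4827 -0.1912]
229 228 300 [ 0.4532 -
[... 365 characters left out ...]
 226 275 [ 0.4521 -0.2034] [ 0.4727 -0.2034]
256 226 275 [ 0.4521 -0.2048] [ 0.4727 -0.2048]
259 226 274 [ 0.452  -0.2062] [ 0.4723 -0.2062]
262 226 274 [ 0.452  -0.2076] [ 0.4723 -0.2076]
265 226 274 [ 0.452 -0.209] [ 0.4723 -0.209 ]
268 225 273 [ 0.4515 -0.2104] [ 0.4719 -0.2104]
271 225 273 [ 0.4515 -0.2119] [ 0.472  -0.2118]
274 225 273 [ 0.4514 -0.2133] [ 0.472  -0.2133]
277 225 272 [ 0.4514 -0.2148] [ 0.4716 -0.2147]
280 225 272 [ 0.4514 -0.2162] [ 0.4716 -0.2162]
283 224 271 [ 0.4509 -0.2177] [ 0.4712 -0.2177]
286 224 271 [ 0.4509 -0.2192] [ 0.4712 -0.2191]
289 224 271 [ 0.4508 -0.2206] [ 0.4712 -0.2206]
pad front 2282 [-0.2007 -0.2005 -0.2003]
pad front 2298 [-0.2005 -0.2003 -0.2002]
```

View pics/w5b.png

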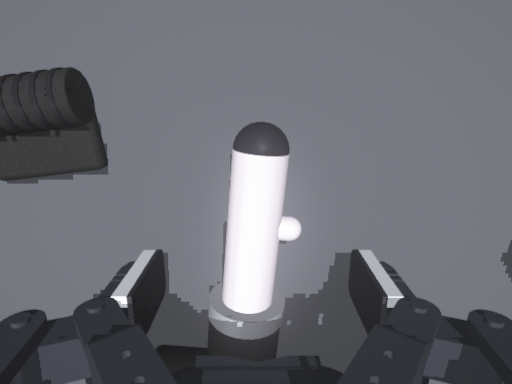

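Request:
send_rows --xyz '[[-0.002,0.0095,0],[0,0,0],[0,0,0],[0,0,0]]' --delta_rot '[[0,0,-4.9],[0,0,0],[0,0,0],[0,0,0]]'

```text
clock: 6.45
position: [0.4627, -0.2024, 0.0029]
ee_rot: [0.0, 0.736, 0.677, 0.0]
contact_force: [0.3, 0.6, -0.2]
width: 0.0799
gripper_force: 0.0
```

```bash
python3 - <<'E'
from h import *
d=grab('wrist','w6');s=readout.get_state();print(s['position'],s['ee_rot'],s['width'])
g=cv2.cvtColor(d['color'],cv2.COLOR_RGB2GRAY).astype(int)
q=s['ee_rot'];from scipy.spatial.transform import Rotation as R
Rm=R.from_quat(np.r_[q[1:],q[0]]).as_matrix();tcp=s['position']
loc=lambda p:(Rm.T@(p-tcp))
for v in range(180,290,4):
    m=np.nonzero(g[v,180:345]>200)[0]+180
    if len(m): print(v,m.min(),m.max(),(loc(ray(d,m.min(),v,.016))*1e3).round(1)[:2],(loc(ray(d,m.max(),v,.016))*1e3).round(1)[:2])
P=cloud(d).reshape(-1,3);L=(P-tcp)@Rm
for sg in(-1,1):
    k=L[(P[:,2]>.024)&(P[:,2]<.05)&(sg*L[:,1]>.025)&(sg*L[:,1]<.06)&(abs(L[:,0])<.02)]
    print('pad x',np.percentile(k[:,0],[1,2,5,95,98,99]).round(4))
E
```

```text
[ 0.46272807 -0.20239251  0.00289029] [2.73311223e-04 7.36092941e-01 6.76880422e-01 3.80949250e-05] 0.07984873727183274
180 231 282 [ 39.8 -10. ] [39.8 10. ]
184 230 282 [ 38.1 -10.4] [38.1 10.1]
188 231 282 [ 36.5 -10.1] [36.5 10.1]
192 231 282 [ 34.9 -10.1] [34.9 10.1]
196 231 281 [ 33.2 -10.1] [33.2  9.8]
200 231 281 [ 31.5 -10.2] [31.5  9.8]
204 231 282 [ 29.8 -10.2] [29.8 10.3]
208 231 281 [ 28.1 -10.3] [28.1  9.9]
212 231 281 [ 26.4 -10.3] [26.4  9.9]
216 231 281 [ 24.7 -10.3] [24.7 10. ]
220 231 281 [ 23.  -10.4] [22.9 10. ]
224 231 281 [ 21.2 -10.4] [21.2 10. ]
228 231 281 [ 19.4 -10.4] [19.4 10.1]
232 231 281 [ 17.7 -10.5] [17.7 10.1]
236 231 296 [ 15.9 -10.5] [15.9 16.4]
240 231 300 [ 14.1 -10.6] [14.1 18.1]
244 232 302 [ 12.3 -10.2] [12.2 19. ]
248 232 302 [ 10.4 -10.2] [10.4 19.1]
252 232 300 [  8.6 -10.2] [ 8.6 18.3]
256 232 296 [  6.7 -10.3] [ 6.7 16.7]
260 232 280 [  4.8 -10.3] [ 4.8 10. ]
264 232 280 [  3.  -10.4] [ 2.9 10. ]
268 232 280 [  1.1 -10.4] [ 1. 10.]
272 232 280 [ -0.9 -10.4] [-0.9 10.1]
276 232 280 [ -2.8 -10.5] [-2.8 10.1]
280 232 279 [ -4.7 -10.5] [-4.7  9.7]
284 232 279 [ -6.7 -10.6] [-6.7  9.8]
288 232 279 [ -8.7 -10.6] [-8.7  9.8]
pad x [-0.0107 -0.01   -0.0086  0.0111  0.0113  0.0113]
pad x [-0.0106 -0.01   -0.0084  0.0111  0.0113  0.0114]
```

Request:
send_rows --xyz '[[0,0,0],[0,0,0],[0,0,0],[0,0,0],[0,0,0],[0,0,0],[0,0,0]]' --delta_rot '[[0,0,0],[0,0,0],[0,0,0],[0,0,0],[0,0,0],[0,0,0],[0,0,0]]' --gripper 0.015 --force 60

```text
clock: 7.2
position: [0.4623, -0.2021, 0.003]
ee_rot: [-0.0, 0.736, 0.677, -0.0]
contact_force: [-1.7, -1.0, 2.8]
width: 0.02
gripper_force: 58.1
```

```bash
cat > m2.py <<'E'
from h import *
import sys
from scipy.spatial.transform import Rotation as R
d=grab('wrist',sys.argv[1]);s=readout.get_state();print(s['clock'],s['position'],s['ee_rot'],s['width'],s['gripper_force'],s['contact_force'])
g=cv2.cvtColor(d['color'],cv2.COLOR_RGB2GRAY).astype(int)
q=s['ee_rot'];Rm=R.from_quat(np.r_[q[1:],q[0]]).as_matrix();tcp=s['position']
zt=tcp[2]+float(sys.argv[2])
loc=lambda p:(Rm.T@(p-tcp))
for v in range(130,290,4):
    m=np.nonzero(g[v,215:345]>200)[0]+215
    if len(m): print(v,m.min(),m.max(),(loc(ray(d,m.min(),v,zt))*1e3).round(1)[:2],(loc(ray(d,m.max(),v,zt))*1e3).round(1)[:2])
E
python3 m2.py w7 .013;python3 -c "
from h import *
d=load('w7');c=d['color'][100:384,120:400];cv2.imwrite('pics/w7b.png',cv2.resize(c,None,fx=2,fy=2)[:,:,::-1])"
```

```text
7.25 [ 0.46232101 -0.20205505  0.00296766] [-5.58553346e-05  7.36336485e-01  6.76615523e-01 -1.08069269e-04] 0.020357523994986592 58.09492886066437 [-1.55063506 -0.48553859  4.316341  ]
178 227 278 [ 40.5 -11.5] [40.5  8.5]
182 227 278 [ 38.9 -11.6] [38.9  8.5]
186 227 278 [ 37.3 -11.6] [37.3  8.6]
190 228 279 [ 35.6 -11.3] [35.6  9. ]
194 228 279 [ 33.9 -11.3] [33.9  9. ]
198 228 279 [ 32.3 -11.3] [32.3  9.1]
202 228 279 [ 30.6 -11.4] [30.6  9.1]
206 229 279 [ 28.9 -11. ] [28.9  9.1]
210 229 279 [ 27.2 -11. ] [27.2  9.2]
214 229 279 [ 25.5 -11.1] [25.5  9.2]
218 229 279 [ 23.7 -11.1] [23.7  9.2]
222 229 279 [ 22.  -11.2] [22.   9.3]
226 230 279 [ 20.2 -10.8] [20.2  9.3]
230 230 280 [ 18.5 -10.8] [18.5  9.7]
234 230 280 [ 16.7 -10.9] [16.7  9.8]
238 230 280 [ 14.9 -10.9] [14.9  9.8]
242 231 283 [ 13.1 -10.5] [13.1 11.1]
246 231 283 [ 11.2 -10.6] [11.2 11.1]
250 232 280 [  9.4 -10.2] [9.4 9.9]
254 233 280 [ 7.5 -9.8] [ 7.5 10. ]
258 233 280 [ 5.7 -9.9] [ 5.7 10. ]
262 233 277 [ 3.8 -9.9] [3.8 8.8]
266 233 277 [ 1.9 -9.9] [1.9 8.8]
270 233 278 [ -0. -10.] [-0.   9.2]
274 233 278 [ -1.9 -10. ] [-1.9  9.3]
278 215 298 [ -3.9 -17.8] [-3.9 17.9]
282 220 278 [ -5.8 -15.7] [-5.8  9.4]
286 221 278 [ -7.8 -15.3] [-7.8  9.4]
```

View pics/w7b.png

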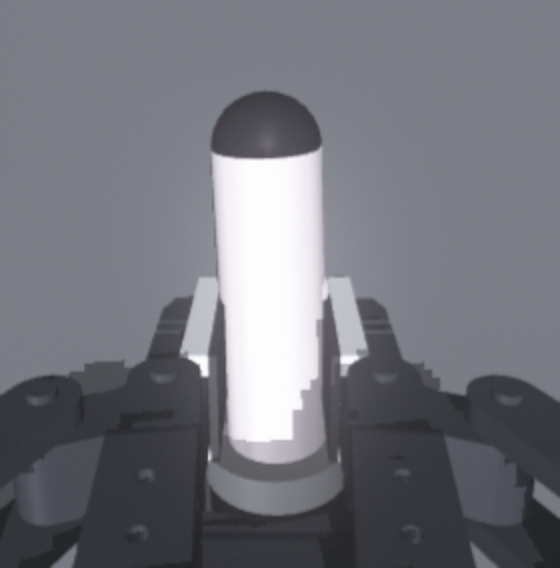

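Request:
send_rows --xyz '[[0,0,0.02],[0,0,0.03],[0,0,0.04],[0,0,0.04],[0,0,0.04],[0.03,0.03,0.04],[0.03,0.03,0.04],[0.03,0.03,0.02],[0.03,0.03,0],[0.023,0.022,0],[0,0,0],[0,0,0]]' --delta_rot '[[0,0,0],[0,0,0],[0,0,0],[0,0,0],[0,0,0],[0,0,2],[0,0,2],[0,0,2],[0,0,0.8],[0,0,0],[0,0,0],[0,0,0]]'

```text
clock: 8.45
position: [0.5969, -0.068, 0.2602]
ee_rot: [-0.001, 0.694, 0.72, -0.001]
contact_force: [-0.9, -0.9, -1.5]
width: 0.0202
gripper_force: 59.1
```

```bash
python3 m2.py w8 .013;python3 - <<'E'
from h import *
d=load('w8');im=cv2.resize(d['color'],(512,384));b=grab('scene','s8');c=b['color'][150:280,190:340]
c=cv2.resize(c,(443,384),interpolation=3);cv2.imwrite('pics/w8b.png',cv2.resize(np.hstack([im,c]),(800,322))[:,:,::-1])
P=cloud(d);Q=P.reshape(-1,3);x,y,z=Q.T
m=(z>.165)&(z<.18)&(abs(x-.6)<.03)&(y<.1)&(y>-.0);print(m.sum());
if m.sum()>50: print(fitbar(Q[(z>.15)&(z<.18)&(abs(x-.6)<.03)&(y<.055)&(y>.0)],x0=(.6,.03,.16)),np.percentile(Q[m][:,1],[.2,1,2,5]).round(4))
E
```

```text
8.5 [ 0.59636907 -0.06863581  0.26045569] [-7.23952391e-04  6.94779747e-01  7.19221865e-01 -6.98284200e-04] 0.0200938710762072 59.07937690615654 [-0.56501541  0.10733354 -0.86588477]
178 227 279 [ 41.2 -11.1] [41.2  9.3]
182 227 279 [ 39.6 -11.1] [39.6  9.4]
186 227 279 [ 38.  -11.1] [38.   9.4]
190 227 279 [ 36.3 -11.2] [36.3  9.4]
194 228 279 [ 34.6 -10.8] [34.7  9.5]
198 228 279 [ 33.  -10.9] [33.   9.5]
202 228 279 [ 31.3 -10.9] [31.3  9.5]
206 228 279 [ 29.6 -10.9] [29.6  9.6]
210 229 280 [ 27.9 -10.6] [27.9 10. ]
214 229 280 [ 26.2 -10.6] [26.2 10. ]
218 229 332 [ 24.5 -10.6] [24.5 31.2]
222 229 323 [ 22.7 -10.7] [22.8 27.6]
226 230 316 [ 21.  -10.3] [21.  24.9]
230 230 306 [ 19.2 -10.4] [19.2 20.9]
234 230 300 [ 17.4 -10.4] [17.5 18.5]
238 230 280 [ 15.6 -10.4] [15.6 10.3]
242 231 283 [ 13.8 -10. ] [13.8 11.5]
246 231 283 [ 12.  -10.1] [12.  11.6]
250 232 281 [10.1 -9.7] [10.2 10.8]
254 233 280 [ 8.3 -9.3] [ 8.3 10.4]
258 233 279 [ 6.4 -9.4] [ 6.5 10. ]
262 233 279 [ 4.6 -9.4] [ 4.6 10.1]
266 233 278 [ 2.7 -9.4] [2.7 9.7]
270 233 274 [ 0.8 -9.5] [0.8 8. ]
274 234 274 [-1.2 -9.1] [-1.1  8.1]
278 215 301 [ -3.1 -17.3] [-3.  19.7]
282 219 273 [ -5.1 -15.6] [-5.   7.7]
286 222 272 [ -7.  -14.4] [-7.   7.3]
2631
(array([ 0.60060161, -0.07070896,  0.16023053, -0.00439644]), np.float64(0.0008754206441209565)) [0.026  0.0266 0.0271 0.0279]
```

View pics/w8b.png

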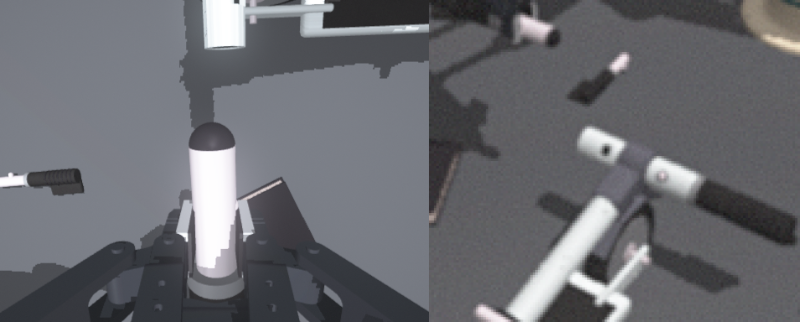

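```bash
cat > tube.py <<'E'
from h import *
import sys
from scipy.spatial.transform import Rotation as R
def tube(d,s,dz=.013):
    q=s['ee_rot'];Rm=R.from_quat(np.r_[q[1:],q[0]]).as_matrix();tcp=s['position']
    P=cloud(d).reshape(-1,3);L=(P-tcp)@Rm  # local: x along tube, y closing, z down
    m=(L[:,0]>.014)&(L[:,0]<.04)&(abs(L[:,1])<.0105)&(abs(L[:,2]+.018)<.014)
    f=lambda p:np.linalg.norm(np.cross(L[m]-[.027,p[0],p[2]],np.array([1,p[1],p[3]])/np.sqrt(1+p[1]**2+p[3]**2)),axis=1)-.011
    r=least_squares(f,[0,0,-dz,0],loss='soft_l1',f_scale=.001);p=r.x
    a=Rm@np.array([1,p[1],p[3]]);a/=np.linalg.norm(a)
    f2=lambda x:tcp+Rm@np.array([x,p[0]+p[1]*(x-.027),p[2]+p[3]*(x-.027)])
    return m.sum(),r.fun.std(),p,a,f2(.0535),f2(.0115)
if __name__=='__main__':
    d=grab('wrist',sys.argv[1]);s=readout.get_state()
    n,sd,p,a,tip,but=tube(d,s);print(s['clock'],s['position'],s['width'],s['contact_force']);print(n,sd,p.round(4));print('dir',a.round(4),'tip',tip.round(4),'button',but.round(4))
    bx=lambda y:.6006-.0707*(y-.03)
    print('offset x,z of tip from bar axis',tip[0]-bx(tip[1]),tip[2]-.1602,'yaw err deg',np.degrees(np.arctan2(-a[0],a[1])-np.arctan(.0707)),'pitch deg',np.degrees(a[2]), 'y tip to mouth',.0265-tip[1])
E
python3 tube.py w9; python3 - <<'E'
from h import *
for tag in('s0','s8'):
    d=load(tag);g=cv2.cvtColor(d['color'],cv2.COLOR_RGB2GRAY).astype(float)
    w=g[203:218,254:270];v,u=np.unravel_index(w.argmin(),w.shape);v+=203;u+=254
    s=np.clip(130-g[v-3:v+4,u-3:u+4],0,None);vv,uu=np.mgrid[v-3:v+4,u-3:u+4];u,v=(s*uu).sum()/s.sum(),(s*vv).sum()/s.sum()
    T=np.linalg.inv(d['camera_from_world']);o=T[:3,3];r=ray(d,u,v,.1)-o
    ax=np.array([-.0707,1,0]);ax/=np.linalg.norm(ax);c=np.array([.6006,.03,.1602])
    e1=np.array([ax[1],-ax[0],0]);e2=np.array([0,0,1])
    A=np.array([r@e1,r@e2]);B=np.array([(o-c)@e1,(o-c)@e2]);R_=.0155
    k=np.roots([A@A,2*A@B,B@B-R_**2]);t=k.real.min();p=o+t*r
    print(u,v,k,p,'along',(p-c)@ax,'angle',np.degrees(np.arctan2((p-c)@e2,(p-c)@e1)))
E
```

```text
8.6 [ 0.59612399 -0.06930555  0.26100763] 0.01971552663730401 [ 0.80171878 -0.2477142  -1.30575115]
3285 0.0004958887629685472 [-0.0009 -0.0344 -0.0122  0.0027]
dir [-0.0674  0.9977 -0.0027] tip [ 0.5925 -0.0159  0.2732] button [ 0.5953 -0.0578  0.2733]
offset x,z of tip from bar axis -0.011335543917470936 0.11296654069296413 yaw err deg -0.17750425151648866 pitch deg -0.1560185990301243 y tip to mouth 0.04239560785709742
261.09151785714283 210.359375 [0.93949161 0.91110188] [0.61088447 0.06232834 0.16931202] along 0.031522541526302246 angle 36.006157420214684
261.08752735229757 210.35448577680526 [0.93948609 0.91109389] [0.61088108 0.06231206 0.16931825] along 0.03150653978939918 angle 36.03463129022933
```

Request:
send_rows --xyz '[[0.006,0,-0.02],[0.0053,0,-0.035],[0,0,-0.03],[0,0,-0.02],[0,0,-0.008],[0,0,0],[0,0,0]]' --delta_rot '[[0,0,0.15],[0,0,0],[0,0,0],[0,0,0],[0,0,0],[0,0,0],[0,0,0]]'

```text
clock: 9.3
position: [0.6089, -0.0693, 0.1496]
ee_rot: [0.001, 0.694, 0.72, 0.001]
contact_force: [0.7, -0.3, -1.7]
width: 0.0202
gripper_force: 58.9
```

```bash
python3 tube.py w10;python3 tube.py w11
```

```text
9.35 [ 0.60921439 -0.06917405  0.15004455] 0.020259445664886355 [ 0.24223144 -0.12499566 -1.25089557]
3256 0.0004819794260787654 [-0.0013 -0.0354 -0.0121  0.0009]
dir [-0.0715  0.9974 -0.0019] tip [ 0.605  -0.0158  0.1621] button [ 0.608  -0.0577  0.1622]
offset x,z of tip from bar axis 0.0011589106064046062 0.0018755510270534737 yaw err deg 0.05579929843192515 pitch deg -0.106461610453231 y tip to mouth 0.042281908341165186
9.4 [ 0.60924534 -0.06905776  0.15012275] 0.019791168871892643 [ 0.12180965 -0.13981432 -0.39082575]
3300 0.0004817846367754935 [-0.001  -0.0382 -0.0124  0.0002]
dir [-0.0745  0.9972 -0.0012] tip [ 0.6052 -0.0157  0.1625] button [ 0.6083 -0.0576  0.1625]
offset x,z of tip from bar axis 0.001389211666407153 0.002266057146553452 yaw err deg 0.2297597129751807 pitch deg -0.06605635633807197 y tip to mouth 0.04215839947460315
```

Request:
send_rows --xyz '[[-0.0012,0,-0.002],[-0.0011,0.015,0],[-0.0011,0.015,0],[-0.0003,0.004,0],[0,0,0],[0,0,0]]' --delta_rot '[[0,0,0],[0,0,0],[0,0,0],[0,0,0],[0,0,0],[0,0,0]]'

```text
clock: 10.0
position: [0.6047, -0.0343, 0.1465]
ee_rot: [0.0, 0.694, 0.72, -0.0]
contact_force: [1.2, -0.3, -0.8]
width: 0.0203
gripper_force: 58.9
```

```bash
cat > both.py <<'E'
from tube import *
d=grab('wrist',sys.argv[1]);s=readout.get_state();n,sd,p,a,tip,but=tube(d,s)
P=cloud(d);Q=P.reshape(-1,3);x,y,z=Q.T
m=(z>.15)&(z<.185)&(abs(x-.6)<.025)&(y<.07)&(y>.029);B=Q[m]
r,sd2=fitbar(B,x0=(.6,.04,.16))
Z=Q[(z>.168)&(z<.185)&(abs(x-.6)<.012)&(y>tip[1]-.002)&(y<.05)]
print(s['position'],n,m.sum(),sd,sd2,'bar',r.round(4),'ymin',np.sort(Z[:,1])[[0,5,20,60]] if len(Z)>60 else len(Z))
print('dir',a.round(4),'tip',tip.round(4));e=.03-.04
print('off x,z',tip[0]-(r[0]+r[1]*(tip[1]-.04)),tip[2]-(r[2]+r[3]*(tip[1]-.04)),'dyaw',np.degrees(-a[0]/a[1]+r[1]))
E
python3 both.py w12; python3 both.py w13;python3 -c "
from h import *
d=load('w13');cv2.imwrite('pics/w13b.png',d['color'][:,:,::-1])"
```

```text
[ 0.60469964 -0.0345797   0.14643821] 3277 11282 0.0004756698093813304 0.0009153969694348286 bar [ 0.5998 -0.1253  0.1601 -0.0032] ymin [0.02623956 0.02640102 0.02683383 0.02724823]
dir [-0.0737  0.9973 -0.0029] tip [0.6008 0.0188 0.1589]
off x,z -0.0016649019597712034 -0.0012928397992646445 dyaw -2.9463132742518168
[ 0.60468792 -0.03477861  0.14642578] 3290 11199 0.00048058870607162337 0.0009139871810259593 bar [ 0.5998 -0.1267  0.1601 -0.0036] ymin [0.02620787 0.02647674 0.02683092 0.02727198]
dir [-0.0748  0.9972 -0.0026] tip [0.6007 0.0186 0.1589]
off x,z -0.0017358567261991364 -0.0013637766880169044 dyaw -2.964226619361
```

View pics/w13b.png

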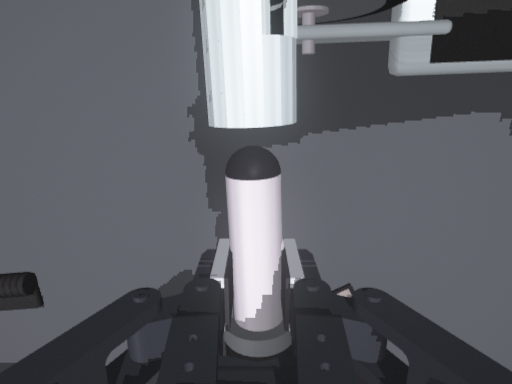

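```bash
python3 - <<'E'
from h import *
d=load('w13');Q=cloud(d).reshape(-1,3);x,y,z=Q.T
for lo,hi in((.029,.04),(.04,.05),(.029,.05),(.05,.06)):
    B=Q[(z>.158)&(z<.185)&(abs(x-.6)<.025)&(y<hi)&(y>lo)]
    D=np.array([-.0707,1,0]);D/=np.linalg.norm(D)
    f=lambda p:np.linalg.norm(np.cross(B-[p[0],.03,p[1]],D),axis=1)-.016
    r=least_squares(f,[.6,.16],loss='soft_l1',f_scale=.001);print(lo,hi,len(B),r.x,r.fun.std(),B[:,0].min(),B[:,0].max(), 'tip should be x',r.x[0]+.0707*.0113)
E
```

```text
0.029 0.04 3065 [0.6005326 0.1601751] 0.0005351537415310794 0.5842345243759567 0.6163359936820478 tip should be x 0.6013315093456705
0.04 0.05 3038 [0.60045047 0.1601497 ] 0.0005493887619261568 0.5831839069508914 0.6155316030841207 tip should be x 0.6012493790248765
0.029 0.05 6103 [0.60049176 0.16016258] 0.0005427998917907209 0.5831839069508914 0.6163359936820478 tip should be x 0.6012906747892364
0.05 0.06 3092 [0.60026309 0.16011241] 0.0007673665209063612 0.5824688380892241 0.6149438082395711 tip should be x 0.6010619968204893
```

Request:
send_rows --xyz '[[0.0005,0,0.0013],[-0.0003,0.004,0],[-0.0003,0.004,0],[-0.0003,0.004,0],[-0.0003,0.004,0],[0,0,0]]' --delta_rot '[[0,0,-0.2],[0,0,0],[0,0,0],[0,0,0],[0,0,0],[0,0,0]]'

```text
clock: 10.7
position: [0.6038, -0.0179, 0.1477]
ee_rot: [-0.0, 0.695, 0.719, 0.0]
contact_force: [1.3, 0.8, -0.8]
width: 0.0205
gripper_force: 58.9
```

```bash
python3 tube.py w14
```

```text
10.75 [ 0.60383346 -0.01819883  0.14771867] 0.020490128029090993 [-0.15482134 -0.56142042 -0.75237145]
3280 0.0004837624285704935 [-0.001  -0.0365 -0.0125  0.0039]
dir [-0.0703  0.9975 -0.0039] tip [0.6    0.0352 0.1601] button [ 0.603  -0.0067  0.1603]
offset x,z of tip from bar axis -0.00019240231970263366 -0.00010015434462870565 yaw err deg -0.013439954380201648 pitch deg -0.22562843989925635 y tip to mouth -0.008704130194187445
```

Request:
send_rows --xyz '[[-0.0003,0.004,0],[-0.0003,0.004,0],[-0.0003,0.004,0],[-0.0003,0.004,0],[-0.0003,0.004,0],[-0.0003,0.004,0],[0,0,0]]' --delta_rot '[[0,0,0],[0,0,0],[0,0,0],[0,0,0],[0,0,0],[0,0,0],[0,0,0]]'

```text
clock: 11.45
position: [0.602, 0.006, 0.1477]
ee_rot: [-0.0, 0.695, 0.719, 0.0]
contact_force: [-0.9, -0.2, -1.0]
width: 0.02
gripper_force: 58.9
```

```bash
python3 tube.py w15; python3 - <<'E'
from h import *
d=load('w15');c=d['color'][100:384,120:400];cv2.imwrite('pics/w15b.png',cv2.resize(c,None,fx=2,fy=2)[:,:,::-1])
E
```

```text
11.5 [0.60207508 0.00569179 0.14774822] 0.019996069869622827 [ 0.44398554  0.34175238 -1.64443636]
3306 0.0013788349595456602 [-0.0007  0.0038 -0.0168 -0.1816]
dir [-0.0295  0.9835  0.1786] tip [0.5997 0.0591 0.1693] button [0.6009 0.0172 0.1617]
offset x,z of tip from bar axis 0.0011252536308603567 0.009145098748401859 yaw err deg -2.325831196687442 pitch deg 10.233420626761054 y tip to mouth -0.0326433726759863
```

View pics/w15b.png

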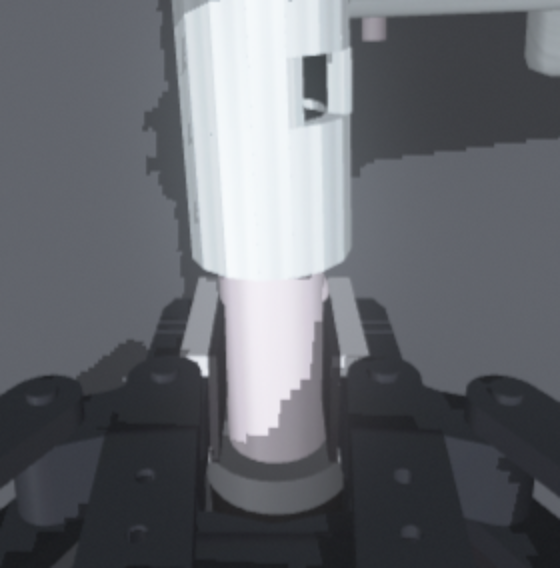

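Request:
send_rows --xyz '[[-0.0002,0.0025,0],[-0.0002,0.002,0],[-0.0001,0.0015,0],[-0.0001,0.001,0],[0,0.0005,0],[0,0,0]]' --delta_rot '[[0,0,0],[0,0,0],[0,0,0],[0,0,0],[0,0,0],[0,0,0]]'

```text
clock: 12.1
position: [0.6015, 0.0129, 0.1478]
ee_rot: [0.0, 0.695, 0.719, 0.0]
contact_force: [0.9, -0.0, -1.1]
width: 0.0199
gripper_force: 58.9
```

Request:
send_rows --xyz '[[0,0.0006,0],[-0.0001,0.0006,0],[0,0.0006,0],[0,0,0]]' --delta_rot '[[0,0,0],[0,0,0],[0,0,0],[0,0,0]]'

```text
clock: 12.5
position: [0.6014, 0.0148, 0.1477]
ee_rot: [0.0, 0.695, 0.719, 0.0]
contact_force: [-0.3, 0.7, -2.0]
width: 0.02
gripper_force: 58.9
```

Request:
send_rows --xyz '[[0,0.0005,0],[0,0.0005,0],[0,0,0]]' --delta_rot '[[0,0,0],[0,0,0],[0,0,0]]'

```text
clock: 12.8
position: [0.6014, 0.0157, 0.1477]
ee_rot: [0.0, 0.695, 0.719, -0.0]
contact_force: [1.0, 0.0, -1.7]
width: 0.0203
gripper_force: 59.0
```

Request:
send_rows --xyz '[[0,0.0004,0],[0,0,0]]' --delta_rot '[[0,0,0],[0,0,0]]'

```text
clock: 13.0
position: [0.6014, 0.0158, 0.1477]
ee_rot: [0.0, 0.695, 0.719, -0.0]
contact_force: [0.0, -0.9, -1.8]
width: 0.0202
gripper_force: 59.5
```

Request:
send_rows --xyz '[[0,0.0004,0],[0,0,0]]' --delta_rot '[[0,0,0],[0,0,0]]'

```text
clock: 13.2
position: [0.6014, 0.0158, 0.1477]
ee_rot: [0.0, 0.695, 0.719, -0.0]
contact_force: [0.1, -3.5, -1.7]
width: 0.0198
gripper_force: 60.4
```

```bash
python3 - <<'E'
from h import *
d=grab('wrist','w16');s=readout.get_state();print(s['position'],s['contact_force'],s['moment'])
Q=cloud(d).reshape(-1,3);x,y,z=Q.T
Z=Q[(z>.170)&(z<.18)&(abs(x-.601)<.008)&(y<.05)&(y>.01)];print('rim',np.sort(Z[:,1])[[0,5,20,60]])
for lo,hi in((.575,.588),(.614,.63)):
    k=Q[(x>lo)&(x<hi)&(z>.15)&(z<.19)&(y<.04)&(y>0)];print(len(k))
    for a,b in((.15,.158),(.158,.166),(.166,.175),(.175,.19)):
        j=k[(k[:,2]>a)&(k[:,2]<b)&(k[:,1]<.025)] if 0 else k[(k[:,2]>a)&(k[:,2]<b)]
        if len(j)>8: print(a,np.sort(j[:,1]).round(4)[::max(1,len(j)//12)])
E
```

```text
[0.60139092 0.0158433  0.1477286 ] [ 0.39593953 -3.43336876 -1.28471595] [-0.4883701   0.07057824  0.05375133]
rim [0.01002095 0.01017297 0.01047022 0.0110452 ]
987
0.15 [0.0211 0.0214 0.0214 0.0215 0.0216 0.0216 0.0217 0.0217 0.0218 0.0218
 0.0219 0.022  0.022  0.0221 0.0223 0.0223]
0.158 [0.0211 0.0214 0.0215 0.0216 0.0217 0.0218 0.0219 0.0221 0.0223 0.0263
 0.0309 0.0347 0.0393]
0.166 [0.0209 0.0216 0.0217 0.0219 0.0222 0.0257 0.026  0.0263 0.0288 0.0321
 0.0346 0.0369 0.0394]
0.175 [0.0212 0.0218 0.022  0.0224 0.0257 0.0259 0.0261 0.0262 0.0264 0.0266
 0.0268 0.0271 0.0277]
930
0.15 [0.0225 0.0227 0.0229 0.0229 0.023  0.0231 0.0232 0.0233 0.0233 0.0234
 0.0234 0.0236 0.0277]
0.158 [0.0223 0.0227 0.023  0.0231 0.0232 0.0233 0.0236 0.0238 0.027  0.0277
 0.032  0.0358]
0.166 [0.0224 0.0229 0.0231 0.0232 0.0233 0.0235 0.0238 0.0268 0.0271 0.0273
 0.0292 0.0333 0.0387]
0.175 [0.0226 0.0232 0.0234 0.0237 0.0267 0.0269 0.027  0.0272 0.0274 0.0276
 0.028  0.0284 0.0292]
```

Request:
send_rows --xyz '[[0,0,0],[0,0,0],[0,0,0],[0,0,0],[0,0,0]]' --delta_rot '[[0,0,0],[0,0,0],[0,0,0],[0,0,0],[0,0,0]]' --gripper 0.065

```text
clock: 13.75
position: [0.6013, 0.0169, 0.1478]
ee_rot: [-0.0, 0.695, 0.719, 0.0]
contact_force: [0.0, 0.5, -0.2]
width: 0.0648
gripper_force: 0.0
```

```bash
cat > look.py <<'E'
from h import *
import sys
d=grab('wrist',sys.argv[1]);s=readout.get_state();print(s['clock'],s['position'],s['ee_rot'],s['width'],s['contact_force'])
Q=cloud(d).reshape(-1,3);g=cv2.cvtColor(d['color'],cv2.COLOR_RGB2GRAY).reshape(-1)
x,y,z=Q.T
bx=lambda y:.6006-.0707*(y-.03)
for y0 in np.arange(-.08,.06,.006):
    m=(abs(y-y0)<.003)&(abs(x-bx(y))<.022)&(z>.14)&(z<.185)
    if m.sum()>30:
        k=Q[m];top=np.percentile(k[:,2],95);j=k[k[:,2]>top-.004]
        print(round(y0,3),m.sum(),'top',top.round(4),'xc-bx',((j[:,0].min()+j[:,0].max())/2-bx(y0)).round(4),'w',np.ptp(j[:,0]).round(4),'gray',np.median(g[m]))
E
python3 look.py w17
```

```text
13.8 [0.6013006  0.01680647 0.1477483 ] [-1.36179969e-04  6.95218150e-01  7.18798783e-01  1.23093497e-04] 0.06494086992118497 [ 0.37835605 -0.18997636 -0.05272222]
-0.026 36 top 0.1646 xc-bx -0.002 w 0.0303 gray 35.5
-0.02 417 top 0.1732 xc-bx -0.0025 w 0.0212 gray 38.0
-0.014 643 top 0.1743 xc-bx -0.0018 w 0.0226 gray 94.0
-0.008 1852 top 0.1741 xc-bx -0.0016 w 0.0231 gray 82.0
-0.002 558 top 0.1694 xc-bx -0.0018 w 0.0168 gray 153.0
0.004 581 top 0.1698 xc-bx -0.0013 w 0.017 gray 221.0
0.01 605 top 0.1701 xc-bx -0.0013 w 0.0171 gray 224.0
0.016 632 top 0.1702 xc-bx -0.0011 w 0.0169 gray 225.0
0.022 463 top 0.1707 xc-bx -0.0012 w 0.0167 gray 228.0
0.028 704 top 0.1766 xc-bx -0.0004 w 0.0223 gray 236.0
0.034 1135 top 0.1766 xc-bx 0.0001 w 0.0224 gray 236.0
0.04 1155 top 0.1766 xc-bx 0.0001 w 0.0225 gray 236.0
0.046 1235 top 0.1766 xc-bx 0.0004 w 0.0222 gray 237.0
0.052 1285 top 0.1766 xc-bx -0.0002 w 0.0218 gray 237.0
0.058 1441 top 0.1765 xc-bx -0.0001 w 0.0213 gray 224.0
```

Request:
send_rows --xyz '[[0.0008,-0.012,-0.001],[0.0008,-0.015,-0.002],[0.0008,-0.015,-0.0025],[0.0004,0,0],[0,0,0]]' --delta_rot '[[0,0,0],[0,0,0],[0,0,0],[0,0,0],[0,0,0]]'

```text
clock: 14.3
position: [0.6041, -0.0264, 0.142]
ee_rot: [-0.0, 0.696, 0.718, 0.0]
contact_force: [-0.3, -0.3, 0.4]
width: 0.0644
gripper_force: 0.0
```

```bash
python3 look.py w18
```

```text
14.35 [ 0.60412992 -0.02584027  0.14207334] [-2.89210921e-04  6.95659709e-01  7.18371403e-01  1.14031572e-04] 0.06486371291493521 [-0.8102656  -0.52641354 -0.3174821 ]
-0.062 264 top 0.1699 xc-bx -0.0037 w 0.023 gray 29.0
-0.056 797 top 0.172 xc-bx -0.0033 w 0.022 gray 29.0
-0.05 942 top 0.1717 xc-bx -0.0031 w 0.0223 gray 32.0
-0.044 874 top 0.172 xc-bx -0.0031 w 0.0214 gray 34.0
-0.038 895 top 0.1723 xc-bx -0.003 w 0.0216 gray 47.0
-0.032 921 top 0.1726 xc-bx -0.0025 w 0.0224 gray 51.0
-0.026 993 top 0.173 xc-bx -0.0023 w 0.0214 gray 54.0
-0.02 1024 top 0.1732 xc-bx -0.0025 w 0.0209 gray 58.0
-0.014 1001 top 0.1743 xc-bx -0.0018 w 0.022 gray 146.0
-0.008 1989 top 0.1742 xc-bx -0.0017 w 0.0229 gray 124.0
-0.002 805 top 0.1694 xc-bx -0.0017 w 0.0176 gray 225.0
0.004 841 top 0.1697 xc-bx -0.0018 w 0.0175 gray 225.0
0.01 871 top 0.17 xc-bx -0.0013 w 0.0168 gray 225.0
0.016 932 top 0.1703 xc-bx -0.0014 w 0.0173 gray 226.0
0.022 971 top 0.1707 xc-bx -0.001 w 0.0172 gray 223.0
0.028 1205 top 0.1765 xc-bx 0.0 w 0.0215 gray 228.0
0.034 1698 top 0.1766 xc-bx -0.0001 w 0.0222 gray 237.0
0.04 1763 top 0.1766 xc-bx -0.0001 w 0.0221 gray 237.0
0.046 1866 top 0.1766 xc-bx -0.0 w 0.0218 gray 238.0
0.052 1946 top 0.1766 xc-bx 0.0001 w 0.0218 gray 238.0
0.058 2000 top 0.1766 xc-bx -0.0007 w 0.0217 gray 226.0
```

Request:
send_rows --xyz '[[0,0,0],[0,0,0],[0,0,0],[0,0,0],[0,0,0]]' --delta_rot '[[0,0,0],[0,0,0],[0,0,0],[0,0,0],[0,0,0]]' --gripper 0.025 --force 50

```text
clock: 14.85
position: [0.6034, -0.0253, 0.1421]
ee_rot: [-0.001, 0.695, 0.719, -0.001]
contact_force: [-2.3, -1.1, 0.4]
width: 0.0305
gripper_force: 49.2
```

```bash
python3 look.py w19
```

```text
14.9 [ 0.60342348 -0.02533755  0.14207132] [-5.59233104e-04  6.95083903e-01  7.18928212e-01 -5.30376647e-04] 0.030490634888081077 [-3.64381526 -1.08756008  1.19867517]
-0.074 54 top 0.1475 xc-bx -0.0201 w 0.0037 gray 33.0
-0.068 59 top 0.1556 xc-bx -0.0015 w 0.0316 gray 34.0
-0.062 297 top 0.1689 xc-bx -0.0018 w 0.0232 gray 31.0
-0.056 783 top 0.1708 xc-bx -0.0018 w 0.0221 gray 29.0
-0.05 895 top 0.1707 xc-bx -0.0011 w 0.0222 gray 32.0
-0.044 824 top 0.171 xc-bx -0.0015 w 0.0222 gray 34.0
-0.038 962 top 0.1794 xc-bx -0.0015 w 0.035 gray 37.0
-0.032 1245 top 0.1806 xc-bx -0.0013 w 0.0343 gray 46.0
-0.026 1331 top 0.1809 xc-bx -0.0011 w 0.0341 gray 52.0
-0.02 1447 top 0.1817 xc-bx -0.001 w 0.0366 gray 57.0
-0.014 2452 top 0.1806 xc-bx 0.0 w 0.0437 gray 150.0
-0.008 1950 top 0.1734 xc-bx -0.0008 w 0.0234 gray 123.0
-0.002 776 top 0.1689 xc-bx -0.0006 w 0.0177 gray 224.0
0.004 835 top 0.1692 xc-bx -0.001 w 0.0177 gray 224.0
0.01 869 top 0.1695 xc-bx -0.0004 w 0.0174 gray 225.0
0.016 902 top 0.1699 xc-bx -0.0007 w 0.0175 gray 225.0
0.022 961 top 0.1703 xc-bx -0.0002 w 0.017 gray 222.0
0.028 1166 top 0.1764 xc-bx 0.0001 w 0.0219 gray 231.0
0.034 1666 top 0.1765 xc-bx -0.0002 w 0.0225 gray 237.0
0.04 1767 top 0.1766 xc-bx -0.0002 w 0.0216 gray 238.0
0.046 1839 top 0.1766 xc-bx -0.0001 w 0.0217 gray 238.0
0.052 1944 top 0.1766 xc-bx 0.0 w 0.0216 gray 238.0
0.058 1980 top 0.1765 xc-bx -0.0007 w 0.0225 gray 225.0
```

Request:
send_rows --xyz '[[0.0003,0,0.0014],[0.0003,0,0.0014],[0.0003,0,0.0014],[0,0,0],[0,0,0]]' --delta_rot '[[-1.1,-0.08,0],[-1.1,-0.08,0],[-1.1,-0.08,0],[0,0,0],[0,0,0]]'

```text
clock: 15.4
position: [0.604, -0.0249, 0.146]
ee_rot: [0.021, 0.695, 0.719, -0.02]
contact_force: [-5.3, -0.7, -2.3]
width: 0.0304
gripper_force: 49.4
```

```bash
python3 look.py w20 | grep -v '^-0.0[23]'
```

```text
15.45 [ 0.60415974 -0.02485048  0.14599351] [ 0.0206028   0.69477511  0.71866127 -0.01972425] 0.03036293750681526 [-5.16955705  0.12596923 -1.22912008]
-0.074 66 top 0.154 xc-bx -0.0201 w 0.004 gray 33.0
-0.068 75 top 0.1563 xc-bx -0.003 w 0.0375 gray 33.0
-0.062 184 top 0.1698 xc-bx -0.0007 w 0.0303 gray 28.0
-0.056 552 top 0.1761 xc-bx -0.001 w 0.0218 gray 30.0
-0.05 967 top 0.1764 xc-bx -0.0005 w 0.0229 gray 29.0
-0.044 835 top 0.1761 xc-bx -0.0009 w 0.0214 gray 32.0
-0.014 2524 top 0.1837 xc-bx -0.0002 w 0.0436 gray 134.0
-0.008 1785 top 0.1767 xc-bx 0.0053 w 0.0336 gray 139.0
-0.002 1134 top 0.1723 xc-bx 0.0029 w 0.0221 gray 203.0
0.004 811 top 0.1713 xc-bx 0.0001 w 0.0173 gray 225.0
0.01 858 top 0.1713 xc-bx -0.0002 w 0.0174 gray 225.0
0.016 902 top 0.1714 xc-bx -0.0002 w 0.0175 gray 226.0
0.022 923 top 0.1713 xc-bx 0.0001 w 0.0179 gray 226.0
0.028 1073 top 0.1766 xc-bx 0.0002 w 0.0218 gray 232.0
0.034 1625 top 0.1765 xc-bx -0.0002 w 0.0223 gray 236.0
0.04 1701 top 0.1766 xc-bx -0.0005 w 0.0227 gray 237.0
0.046 1807 top 0.1767 xc-bx -0.0003 w 0.0221 gray 237.0
0.052 1914 top 0.1767 xc-bx -0.0005 w 0.0226 gray 237.0
0.058 2032 top 0.1766 xc-bx -0.0008 w 0.0216 gray 224.0
```

Request:
send_rows --xyz '[[-0.0002,0.0025,0],[-0.0002,0.003,0],[-0.0002,0.003,0],[0,0,0]]' --delta_rot '[[0,0,0],[0,0,0],[0,0,0],[0,0,0]]'

```text
clock: 15.85
position: [0.6036, -0.0168, 0.146]
ee_rot: [0.021, 0.695, 0.718, -0.02]
contact_force: [-6.1, 0.3, -1.3]
width: 0.0304
gripper_force: 49.5
```

```bash
python3 look.py w21 | grep -v '^-0.0[23]'
```

```text
15.9 [ 0.60359798 -0.01678485  0.1459833 ] [ 0.02066716  0.69494676  0.71849179 -0.01978432] 0.03081998013578368 [-4.41886455  0.11480804 -1.73833694]
-0.068 53 top 0.1542 xc-bx -0.02 w 0.0036 gray 33.0
-0.062 69 top 0.1543 xc-bx -0.0031 w 0.0375 gray 33.0
-0.056 115 top 0.1675 xc-bx -0.0006 w 0.0316 gray 33.0
-0.05 428 top 0.1758 xc-bx -0.0012 w 0.0216 gray 30.0
-0.044 913 top 0.1765 xc-bx -0.0002 w 0.0226 gray 28.0
-0.014 1293 top 0.1842 xc-bx -0.0002 w 0.0341 gray 54.0
-0.008 1765 top 0.1839 xc-bx -0.0015 w 0.0408 gray 61.0
-0.002 1985 top 0.183 xc-bx 0.0003 w 0.0436 gray 145.0
0.004 1885 top 0.176 xc-bx 0.0004 w 0.0237 gray 123.0
0.01 794 top 0.1713 xc-bx 0.0002 w 0.0175 gray 226.0
0.016 846 top 0.1713 xc-bx 0.0001 w 0.0172 gray 227.0
0.022 838 top 0.1713 xc-bx 0.0003 w 0.0176 gray 227.0
0.028 950 top 0.1765 xc-bx -0.0004 w 0.0216 gray 235.0
0.034 1500 top 0.1766 xc-bx 0.0003 w 0.022 gray 237.0
0.04 1576 top 0.1766 xc-bx 0.0001 w 0.0226 gray 237.0
0.046 1663 top 0.1766 xc-bx -0.0002 w 0.0231 gray 237.0
0.052 1753 top 0.1766 xc-bx 0.0001 w 0.0222 gray 237.0
0.058 1909 top 0.1766 xc-bx -0.0004 w 0.0221 gray 225.0
```

Request:
send_rows --xyz '[[-0.0002,0.003,0],[-0.0002,0.003,0],[-0.0002,0.003,0],[-0.0002,0.003,0],[-0.0002,0.003,0],[-0.0002,0.003,0],[0,0,0]]' --delta_rot '[[0,0,0],[0,0,0],[0,0,0],[0,0,0],[0,0,0],[0,0,0],[0,0,0]]'

```text
clock: 16.6
position: [0.6025, 0.0012, 0.146]
ee_rot: [0.021, 0.695, 0.718, -0.02]
contact_force: [-4.5, -0.7, -2.0]
width: 0.0303
gripper_force: 49.5
```

Request:
send_rows --xyz '[[-0.0001,0.0015,0],[-0.0001,0.0015,0],[0,0,0]]' --delta_rot '[[0,0,0],[0,0,0],[0,0,0]]'

```text
clock: 16.9
position: [0.6024, 0.0038, 0.1461]
ee_rot: [0.021, 0.695, 0.718, -0.02]
contact_force: [-4.4, -0.9, -1.2]
width: 0.0305
gripper_force: 49.5
```

Request:
send_rows --xyz '[[-0.0001,0.001,0],[-0.0001,0.001,0],[0,0,0]]' --delta_rot '[[0,0,0],[0,0,0],[0,0,0]]'

```text
clock: 17.2
position: [0.6023, 0.0057, 0.1461]
ee_rot: [0.021, 0.695, 0.718, -0.02]
contact_force: [-5.6, -1.8, -1.1]
width: 0.0305
gripper_force: 49.5
```

```bash
python3 look.py w22 | grep -v '^-0.0[23]'
```

```text
17.25 [0.60225593 0.00572051 0.14617494] [ 0.02117115  0.69497876  0.71844374 -0.01987209] 0.030310992669973103 [-4.2871998  -1.57639357 -0.25167645]
-0.044 72 top 0.1545 xc-bx -0.0199 w 0.0041 gray 33.0
-0.014 818 top 0.1763 xc-bx -0.0003 w 0.021 gray 33.0
-0.008 856 top 0.1763 xc-bx -0.0006 w 0.0223 gray 35.0
-0.002 1109 top 0.1844 xc-bx -0.0004 w 0.0348 gray 38.0
0.004 1218 top 0.1843 xc-bx -0.0002 w 0.034 gray 50.0
0.01 1302 top 0.1841 xc-bx 0.0001 w 0.034 gray 58.0
0.016 2417 top 0.1838 xc-bx -0.0001 w 0.0431 gray 123.0
0.022 1409 top 0.1807 xc-bx 0.0085 w 0.0272 gray 157.0
0.028 1104 top 0.1766 xc-bx 0.0003 w 0.0222 gray 219.0
0.034 1216 top 0.1767 xc-bx 0.0 w 0.0214 gray 238.0
0.04 1309 top 0.1766 xc-bx 0.0003 w 0.0219 gray 238.0
0.046 1370 top 0.1766 xc-bx -0.0001 w 0.0224 gray 238.0
0.052 1423 top 0.1766 xc-bx 0.0002 w 0.022 gray 239.0
0.058 1616 top 0.1766 xc-bx -0.0005 w 0.0224 gray 226.0
```

Close to home; push on gently until the shoulder meets.

Request:
send_rows --xyz '[[0,0.0007,0],[0,0.0007,0],[0,0,0]]' --delta_rot '[[0,0,0],[0,0,0],[0,0,0]]'

```text
clock: 17.55
position: [0.6022, 0.0064, 0.1462]
ee_rot: [0.022, 0.695, 0.718, -0.02]
contact_force: [-4.8, -3.9, -1.4]
width: 0.0306
gripper_force: 49.5
```

Request:
send_rows --xyz '[[0,0.0005,0],[0,0.0005,0],[0,0,0]]' --delta_rot '[[0,0,0],[0,0,0],[0,0,0]]'

```text
clock: 17.85
position: [0.6022, 0.0076, 0.1462]
ee_rot: [0.021, 0.695, 0.718, -0.02]
contact_force: [-5.4, -2.3, -0.1]
width: 0.0303
gripper_force: 49.5
```

Request:
send_rows --xyz '[[0,0.0005,0],[0,0.0005,0],[0,0,0]]' --delta_rot '[[0,0,0],[0,0,0],[0,0,0]]'

```text
clock: 18.15
position: [0.6022, 0.0079, 0.1462]
ee_rot: [0.022, 0.695, 0.719, -0.021]
contact_force: [-4.8, -3.8, 0.2]
width: 0.0311
gripper_force: 49.6
```

```bash
python3 - <<'E'
from h import *
d=grab('wrist','w23');s=readout.get_state();print(s['position'],s['contact_force'],s['moment'])
Q=cloud(d);g=cv2.cvtColor(d['color'],cv2.COLOR_RGB2GRAY)
b=lambda y:.6006-.0707*(y-.03)
m=(abs(Q[...,0]-b(Q[...,1]))<.004)&(Q[...,2]>.165)&(Q[...,1]>-.01)&(Q[...,1]<.05)
k=Q[m];gg=g[m];o=np.argsort(k[:,1])
for a in np.arange(.012,.04,.001):
    j=(k[:,1]>a)&(k[:,1]<a+.001)
    if j.sum(): print(round(a,3),j.sum(),np.median(k[j,2]).round(4),k[j,2].min().round(4),np.median(gg[j]))
E
```

```text
[0.6022103  0.00792698 0.14619863] [-5.06420523 -4.97892401 -1.08366836] [-0.67352938  0.78242356  0.2558431 ]
0.012 47 0.1756 0.1747 64.0
0.013 44 0.1757 0.1743 65.0
0.014 55 0.1756 0.1745 66.0
0.015 38 0.1757 0.1744 68.0
0.016 56 0.1757 0.1736 69.0
0.017 52 0.1756 0.174 70.0
0.018 39 0.1759 0.1747 72.0
0.019 31 0.1763 0.1756 125.0
0.02 58 0.1764 0.1749 171.0
0.021 112 0.2194 0.1751 30.0
0.022 287 0.2213 0.1755 29.0
0.023 429 0.2248 0.1753 28.0
0.024 161 0.2254 0.1754 29.0
0.025 54 0.1763 0.1753 175.0
0.026 49 0.1765 0.1749 175.0
0.027 65 0.1763 0.1751 183.0
0.028 59 0.1762 0.1748 244.0
0.029 50 0.1759 0.1747 244.0
0.03 53 0.1761 0.1745 245.0
0.031 60 0.1761 0.1747 244.0
0.032 50 0.176 0.175 245.0
0.033 66 0.1761 0.1747 245.0
0.034 52 0.1761 0.1748 245.0
0.035 55 0.1759 0.1746 245.0
0.036 61 0.1761 0.1751 245.0
0.037 56 0.176 0.1748 245.0
0.038 61 0.1761 0.1748 245.0
0.039 54 0.1759 0.1749 245.0
```

Request:
send_rows --xyz '[[0.0006,0,0],[0.0006,0,0.0001],[0.0006,0,0.0001],[0.0006,0,0.0001],[0.0006,0,0.0001],[0.0006,0,0.0001],[0.0006,0,0.0002],[0.0006,0,0.0002],[0,0,0]]' --delta_rot '[[0.18,-2.5,0],[0.18,-2.5,0],[0.18,-2.5,0],[0.18,-2.5,0],[0.18,-2.5,0],[0.18,-2.5,0],[0.18,-2.5,0],[0.18,-2.5,0],[0,0,0]]'

```text
clock: 19.1
position: [0.6063, 0.0082, 0.1472]
ee_rot: [0.138, 0.688, 0.704, 0.11]
contact_force: [-5.7, -5.3, 0.0]
width: 0.0304
gripper_force: 50.2
```

```bash
cat > st.py <<'E'
from h import *
from scipy.spatial.transform import Rotation as R
s=readout.get_state();q=s['ee_rot'];Rm=R.from_quat(np.r_[q[1:],q[0]]).as_matrix()
print(s['clock'],s['position'].round(4),s['contact_force'].round(1),s['moment'].round(2),s['width'],'turn',np.degrees(np.arctan2(Rm[:,2]@[.9975,.0705,0],-Rm[2,2])),'qpos',s['qpos'].round(2))
E
python3 st.py; cat > hole.py <<'E'
from h import *
import sys
# look at the hole: points inside the hole in scene + side + wrist
for n in('scene','wrist'):
    d=grab(n,sys.argv[1]+n);Q=cloud(d);g=cv2.cvtColor(d['color'],cv2.COLOR_RGB2GRAY)
    c=np.array([.6006,.03,.1602]);ax=np.array([-.0705,.9975,0]);e1=np.array([.9975,.0705,0])
    L=Q-c;a=L@ax;h=L@e1;v=L[...,2];r=np.hypot(h,v);th=np.degrees(np.arctan2(v,h))
    m=(abs(a-.0315)<.004)&(r<.035)
    for t in range(0,80,6):
        k=m&(abs(th-t)<3)
        if k.sum(): print(n,t,k.sum(),'r',np.median(r[k]).round(4),np.min(r[k]).round(4),np.max(r[k]).round(4),'gray',np.median(g[k]))
    u,w=proj(d,c+ax*.0315+.016*(e1*np.cos(.63)+np.array([0,0,1])*np.sin(.63)));print(n,u,w)
    if n=='scene': print(g[int(w)-4:int(w)+5,int(u)-5:int(u)+6])
E
python3 hole.py h1
```

```text
19.1 [0.6063 0.0082 0.1472] [-5.7 -5.3  0. ] [-0.64  0.89 -0.09] 0.03043259604174022 turn 20.047308340247387 qpos [-0.1   0.22  1.87  0.    0.7  -0.12]
scene 6 2 r 0.0175 0.0169 0.018 gray 149.5
scene 12 2 r 0.0151 0.0139 0.0163 gray 178.0
scene 18 2 r 0.0165 0.0154 0.0177 gray 183.5
scene 24 1 r 0.0091 0.0091 0.0091 gray 210.0
scene 30 2 r 0.0186 0.017 0.0202 gray 205.0
scene 36 3 r 0.0142 0.011 0.0171 gray 202.0
scene 42 1 r 0.015 0.015 0.015 gray 200.0
scene 48 1 r 0.0159 0.0159 0.0159 gray 176.0
scene 54 1 r 0.0125 0.0125 0.0125 gray 170.0
scene 60 2 r 0.014 0.0121 0.016 gray 185.5
scene 66 1 r 0.0157 0.0157 0.0157 gray 204.0
scene 78 3 r 0.0146 0.0126 0.0163 gray 235.0
scene 261.00398909498705 210.34754150877922
[[229 231 235 240 242 244 245 243 237 229 205]
 [220 227 228 233 226 226 227 235 241 244 239]
 [211 219 220 215 195 180 188 204 231 243 245]
 [197 201 210 194 179 176 170 183 220 235 241]
 [184 188 190 179 197 215 200 192 213 232 233]
 [166 175 176 166 193 217 210 202 215 226 201]
 [144 159 169 161 170 197 195 195 208 202 159]
 [123 133 156 148 151 174 182 184 190 175 130]
 [108 118 125 128 142 163 174 170 173 142 103]]
wrist 30 4 r 0.0186 0.0171 0.0197 gray 179.0
wrist 36 51 r 0.0188 0.0128 0.0196 gray 214.0
wrist 42 139 r 0.0177 0.0127 0.0198 gray 226.0
wrist 48 182 r 0.0158 0.013 0.0189 gray 235.0
wrist 54 68 r 0.0144 0.0134 0.0181 gray 232.0
wrist 60 1 r 0.0144 0.0144 0.0144 gray 214.0
wrist 66 26 r 0.0158 0.0151 0.0164 gray 204.0
wrist 72 91 r 0.0161 0.0151 0.0172 gray 231.0
wrist 78 96 r 0.0161 0.0147 0.0177 gray 243.0
wrist 295.1547664646157 150.01120399080182
```

Request:
send_rows --xyz '[[0,0,0],[0,0,0],[0,0,0],[0,0,0],[0,0,0],[0,0,0]]' --delta_rot '[[0,0,0],[0,0,0],[0,0,0],[0,0,0],[0,0,0],[0,0,0]]' --gripper 0.065

```text
clock: 19.8
position: [0.608, 0.0095, 0.1474]
ee_rot: [0.137, 0.688, 0.704, 0.111]
contact_force: [0.1, -0.0, -0.5]
width: 0.0647
gripper_force: 0.0
```

```bash
python3 st.py; python3 hole.py h2|grep wrist; python3 look.py w24
```

```text
19.8 [0.608  0.0095 0.1474] [ 0.1 -0.  -0.5] [-0.02  0.2   0.01] 0.06471189896306219 turn 20.08832334895919 qpos [-0.1   0.23  1.86  0.    0.7  -0.12]
wrist 12 7 r 0.0157 0.0129 0.0162 gray 201.0
wrist 18 18 r 0.0148 0.0122 0.016 gray 214.0
wrist 30 1 r 0.0144 0.0144 0.0144 gray 177.0
wrist 36 37 r 0.0182 0.0124 0.0195 gray 201.0
wrist 42 86 r 0.0181 0.0126 0.0199 gray 216.5
wrist 48 143 r 0.0173 0.0131 0.0194 gray 226.0
wrist 54 138 r 0.0159 0.0137 0.0183 gray 232.5
wrist 60 30 r 0.0153 0.0145 0.0179 gray 232.5
wrist 66 29 r 0.0158 0.0151 0.0163 gray 209.0
wrist 72 94 r 0.0162 0.0148 0.0174 gray 231.0
wrist 78 95 r 0.016 0.0144 0.0169 gray 243.0
wrist 290.9430420788025 153.34783088445198
19.95 [0.60774013 0.00944882 0.14730418] [0.13730483 0.68794509 0.70399337 0.1107803 ] 0.06479875829279749 [0.05810453 0.25367419 0.22852653]
-0.044 59 top 0.1422 xc-bx -0.0172 w 0.0039 gray 33.0
-0.038 83 top 0.1526 xc-bx -0.0014 w 0.0311 gray 34.0
-0.032 129 top 0.1693 xc-bx 0.0101 w 0.0037 gray 34.0
-0.026 502 top 0.1732 xc-bx -0.0011 w 0.022 gray 32.0
-0.02 982 top 0.1739 xc-bx -0.0016 w 0.0225 gray 30.0
-0.014 832 top 0.1738 xc-bx -0.0017 w 0.0216 gray 34.0
-0.008 807 top 0.174 xc-bx -0.0018 w 0.0224 gray 35.0
-0.002 818 top 0.1743 xc-bx -0.0016 w 0.0214 gray 38.0
0.004 883 top 0.1745 xc-bx -0.0013 w 0.0216 gray 49.0
0.01 937 top 0.1747 xc-bx -0.0017 w 0.0216 gray 58.0
0.016 853 top 0.1753 xc-bx -0.0018 w 0.0223 gray 66.0
0.022 1075 top 0.176 xc-bx -0.0012 w 0.0224 gray 160.0
0.028 1142 top 0.1765 xc-bx -0.0005 w 0.0221 gray 208.5
0.034 1201 top 0.1766 xc-bx -0.0005 w 0.0221 gray 232.0
0.04 1261 top 0.1767 xc-bx -0.0004 w 0.0213 gray 232.0
0.046 1329 top 0.1765 xc-bx -0.0007 w 0.0228 gray 233.0
0.052 1410 top 0.1766 xc-bx -0.0006 w 0.0218 gray 232.0
0.058 1536 top 0.1766 xc-bx 0.0015 w 0.0264 gray 231.0
```

Request:
send_rows --xyz '[[-0.0034,-0.0002,0.0094],[-0.0068,-0.0005,0.0188],[-0.0103,-0.0007,0.0282],[-0.0103,-0.0007,0.0282],[-0.0103,-0.0007,0.0282],[-0.0103,-0.0007,0.0282],[0,0,0],[0,0,0]]' --delta_rot '[[0,0,0],[0,0,0],[0,0,0],[0,0,0],[0,0,0],[0,0,0],[0,0,0],[0,0,0]]'

```text
clock: 20.75
position: [0.5562, 0.0059, 0.2896]
ee_rot: [0.138, 0.688, 0.704, 0.111]
contact_force: [-0.0, 1.0, 0.2]
width: 0.0651
gripper_force: 0.0
```

```bash
python3 st.py; python3 hole.py h3; python3 look.py w25; python3 - <<'E'
from h import *
d=load('w25');Q=cloud(d);g=cv2.cvtColor(d['color'],cv2.COLOR_RGB2GRAY)
b=lambda y:.6006-.0707*(y-.03)
m=(abs(Q[...,0]-b(Q[...,1]))<.005)&(Q[...,2]>.16)&(Q[...,2]<.185)
k=Q[m];gg=g[m]
for a in np.arange(.014,.034,.001):
    j=(k[:,1]>a)&(k[:,1]<a+.001)
    if j.sum(): print(round(a,3),j.sum(),k[j,2].max().round(4),k[j,2].min().round(4),np.median(gg[j]))
E
```

```text
20.75 [0.5562 0.0059 0.2896] [-0.   1.   0.2] [ 0.    0.14 -0.01] 0.06506547000077448 turn 20.188662144413918 qpos [-0.12  0.03  1.72  0.01  1.03 -0.15]
scene 0 1 r 0.0171 0.0171 0.0171 gray 167.0
scene 6 1 r 0.0176 0.0176 0.0176 gray 137.0
scene 12 3 r 0.0179 0.0149 0.0191 gray 157.0
scene 18 1 r 0.0153 0.0153 0.0153 gray 172.0
scene 24 2 r 0.0176 0.0154 0.0198 gray 173.0
scene 30 3 r 0.0183 0.0138 0.0194 gray 198.0
scene 36 1 r 0.0191 0.0191 0.0191 gray 215.0
scene 42 3 r 0.0173 0.0136 0.0182 gray 202.0
scene 48 1 r 0.0153 0.0153 0.0153 gray 196.0
scene 54 1 r 0.0086 0.0086 0.0086 gray 178.0
scene 60 1 r 0.0115 0.0115 0.0115 gray 182.0
scene 66 3 r 0.0161 0.0133 0.0181 gray 206.0
scene 78 1 r 0.0153 0.0153 0.0153 gray 236.0
scene 261.00398909498705 210.34754150877922
[[229 233 236 238 244 243 244 242 239 229 204]
 [221 225 230 230 227 225 226 236 240 244 239]
 [211 220 221 215 197 185 189 206 231 241 245]
 [196 206 209 202 202 196 178 182 219 235 242]
 [182 193 188 190 215 220 195 187 214 229 232]
 [169 174 163 169 198 211 195 192 215 222 203]
 [146 154 156 147 157 172 177 189 205 
[... 1944 characters left out ...]
 top 0.1767 xc-bx -0.0005 w 0.0207 gray 247.0
0.058 353 top 0.1767 xc-bx 0.0015 w 0.0268 gray 246.0
0.014 14 0.1755 0.1736 80.0
0.015 13 0.1754 0.1736 80.0
0.016 15 0.176 0.1735 81.0
0.017 11 0.1757 0.1741 123.0
0.018 13 0.1762 0.1744 182.0
0.019 13 0.1762 0.1745 194.0
0.02 17 0.1771 0.174 196.0
0.021 12 0.1768 0.1748 196.0
0.022 14 0.1772 0.1742 197.0
0.023 14 0.1761 0.1751 194.5
0.024 16 0.1765 0.1735 197.0
0.025 23 0.1766 0.1721 176.0
0.026 5 0.1765 0.1744 219.0
0.027 12 0.1772 0.1752 244.5
0.028 18 0.1786 0.1742 252.0
0.029 18 0.1777 0.1749 253.0
0.03 11 0.1766 0.1756 253.0
0.031 13 0.1771 0.1746 253.0
0.032 16 0.1772 0.1746 252.0
0.033 18 0.1772 0.1749 253.0
0.034 14 0.1771 0.1751 252.5
```

```bash
python3 -c "
from rig import order
print(order.sign_off())"
```

```text
the job is handed in; nothing more can be done
None
```

The grip is back in the handlebar: pushed home, button out through the hole, let go and handed in. It sags about 2° in the bar, inside the 0.08 rad limit. My first squeeze missed the button and shifted the grip about 14 mm before I got it on the second try, and I viewed 11 pictures against the limit of 10.

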